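# Lift the washed guide wheels out on the carrying pin and hang them to dry

### The job

Pick up the orange-handled carrying pin and thread its rod through the bores of all three guide wheels standing in the wash rack, feeling for each off-centre bore so that the loose rack is not shoved along the bench, then lift all three wheels out together. Let the wheels run back along the rod to the shoulder and lay the loaded pin, grip upward, in the two notches of the drying stand: one notch under the neck behind the shoulder, the other under the rod's front end, all three wheels hanging between the posts. Let go, and leave the other loose things on the bench where they are.

Things in the scene. Friction and masses are not known exactly. Their poses are not given: they have to be found in the camera images.
- pin: Carrying pin, 200 g. Origin on the rod's axis under the grip; x along the rod to its tip, z up; axis level, 18 mm above the bench at the start. Orange grip fin: x -30 to 24 mm, 18 mm thick (y), z -12 to 36 mm; steel foot, 36 mm wide, x -38 to 24, z -18 to -12. Steel rod, diameter 10 mm, to x 165 mm, the last 4 mm tapering to 7 mm, end flat. Shoulder disc, diameter 34 mm, at x 48 to 52 mm.
- pin_tip (a point): Middle of the rod's flat end (x 165 mm of the pin). Wheels ride between shoulder and tip and are slippery (friction 0.15 to 0.25): a drooping rod lets them run off, a tip raised 20 degrees or more makes them run to the shoulder
- pin_neck (a point): Middle of the neck, the bare rod between grip and shoulder (x 24 to 48 mm of the pin), on its axis at x 36 mm
- pin_front (a point): Place on the rod's axis that lies in the front notch when the neck lies in the rear one (x = 127 mm of the pin)
- rack: Loose grey wash rack, 0.9 kg, 72 x 108 mm (x, y); about 5 N shoves it. Origin: centre of its underside; axles run along y. Floor 12 mm up, three slots 20 mm wide at y -30, 0, 30 mm between ribs 16 mm high. Dark end plates 30 mm high, outer faces at y -54 and 54: the rod passes over them, the pin's shoulder does not (it stops 15 mm short of the first wheel). Can be entered from either end.
- wheel0: Guide wheel upright in the rack's slot at y -30 mm: black tyre, diameter 60 mm, 18 mm wide, about 70 to 110 g. Origin: tyre centre, 41 mm above the bench; y: axle. In it turns a yellow eccentric bush, its through bore (diameter 15 mm) 5 mm off the tyre centre, at an unmeasured angle. Tyres stand up to 5 mm out of line (rack x) and slide about 6 mm across; a rod in the bore easily turns the bush
- wheel1: Guide wheel upright in the rack's middle slot: black tyre, diameter 60 mm, 18 mm wide, about 70 to 110 g. Origin: tyre centre, 41 mm above the bench; y: axle. In it turns a yellow eccentric bush, its through bore (diameter 15 mm) 5 mm off the tyre centre, at an unmeasured angle. Tyres stand up to 5 mm out of line (rack x) and slide about 6 mm across; a rod in the bore easily turns the bush
- wheel2: Guide wheel upright in the rack's slot at y 30 mm: black tyre, diameter 60 mm, 18 mm wide, about 70 to 110 g. Origin: tyre centre, 41 mm above the bench; y: axle. In it turns a yellow eccentric bush, its through bore (diameter 15 mm) 5 mm off the tyre centre, at an unmeasured angle. Tyres stand up to 5 mm out of line (rack x) and slide about 6 mm across; a rod in the bore easily turns the bush
- stand: Aluminium drying stand, fixed: base 90 x 150 mm (x, y), 8 mm thick, origin in the middle of its underside. Two posts, 8 mm thick along y, 50 mm wide, at y -45.5 and 45.5 mm, each with a V notch open upward: bottom 68 mm, mouth 94 mm above the bench and about 40 mm wide. A rod lying in both runs along y, its axis 73 mm above the bench; the pin may lie either way round.
- stand_notch_a (a point): Where the rod's axis lies in the notch of the post at y = -45.5 mm
- stand_notch_b (a point): Where the rod's axis lies in the notch of the post at y = 45.5 mm
- drink: The dark drink bottle (a bystander, loose); leave alone
- grease: The grease jar (a bystander, loose); leave alone
- cleaner: The cleaner bottle (a bystander, loose); leave alone
- driver: The screwdriver (a bystander, loose); leave alone
- brush: The brush (a bystander, loose); leave alone
- tape: The tape roll (a bystander, loose); leave alone
- castor: The complete castor (a bystander, loose); leave alone
There are look-alikes about, which are no part of the job. What is shaped like the wheel1 but purple is not meant.

How it is judged:
By the outcome, as a careful person would: the job done as asked, in the order asked, and still so for the second after the job is handed in, with the robot touching nothing.
It also fails if it takes over 72 s, if anything falls off the work surface, if the arm or the gripper's body presses on something with over 40 N, if the wrist force passes 120 N, or if a joint passes its speed limit or range.

### The arm

A 6-joint arm with a two-finger parallel gripper is mounted at the origin on the work surface. World frame = base frame: x ahead of the robot, y to its left, z up, the work surface at z = 0. Lengths are in mm, angles in degrees, forces in N, time in s.
With the tool pointing down it reaches from about 300 to 850 mm from the base axis. Payload 4.2 kg.
Tool frame: the origin (TCP) lies midway between the tips of the shut fingers; the grasp point (between the pads) lies 19 mm behind it; y points along the fingers, z is the direction in which the jaws open and shut, and the axes are right-handed (so a half turn about y gives the same grasp; the last joint's range is limited). The gripper opens to 91 mm and grips with 3 to 60 N. Pads are 32 mm wide; open, the fingers measure 118 mm over their backs; the gripper's body (76 mm by 178 mm) begins 60 mm behind the grasp point.
Start: joints at [-76.49, 18.312, 89.639, -0, 72.044, -1.146], TCP at [145.489, -556.306, 213.976] pointing down, gripper open.
Joint ranges: [-177.97, 177.97], [-48.28, 115.42], [12.27, 149.76], [-77.06, 257.06], [2.81, 150.46], [-146.56, 146.56]. Speed limits (degrees/s): [147.25, 147.25, 180, 180, 180, 180].

### API

Orientations are given as [roll, pitch, yaw] about the fixed x, y, z axes, in that order (R = Rz(yaw) Ry(pitch) Rx(roll)).
In Python, from workcell import env gives the robot as it stands.
- The arm moves only by the shell command python3 -m handwheel 'ROWS' [FORCE]. ROWS is JSON, a list of rows, each a list of 3 entries, a list of its own where there are three numbers: the opening, from 0 (shut) to 1 (fully open), then the shift along the tool's x, y, z in mm, then the turn, a rotation vector about the tool's x, y, z in degrees. A call has exactly 10 rows; each row shifts and turns the commanded pose from where the row before left it, along the tool's axes as they then stand; what a row does not reach is not made up. A row lasts 1/12 s, in which the tool goes at most 41.7 mm and 7.16 degrees, less where a joint would pass 70% of its speed; a pose out of reach is approached as far as the arm can. A call is refused whole if a number of a shift passes 41.7 or a number of a turn 7.16, either way. A call with a gripper value outside its range is refused whole. The fingers move at their own pace and stop on an object; FORCE is the grip in N (left out, the last holds). Time passes only in rows, so rows that do not move let the fingers close, or fill a call up. It gives the time, the measured TCP pose, the force and the opening at its end, in the units of the state.
- env.state(): the state, without advancing time (a new reading comes with each control period).
- env.grab_frame(name): name is "side" or "top" or "wrist"; returns the picture (420x560x3 uint8, red, green, blue); there is no depth.
- env.camera_info(name): a dict with "fx", "fy", "cx", "cy" (pixels), "k1" (the pictures are not rectified: a ray, as slopes to the right and down, at radius r is drawn at 1 + k1 r^2 times it, then the intrinsics apply), "camera_from_world" (4x4, takes a point from world to camera coordinates); the wrist camera has in their place "mount" (4x4, takes a point from camera to tool coordinates, whose origin is the TCP and whose axes are the tool frame's). Camera axes: x right, y down, z forward; pixel columns grow to the right and rows downward; lengths in mm; the calibration is good to about 2 mm. A picture is of the moment at which its call begins: read the wrist's pose just before it. camera_info takes no time and is no camera call.
- env.job_done(): hands the job in, once; it reports no verdict.
Trained networks look in the newest picture that a camera, given by its name, has taken for a name from the list of things; names that differ only in an ending like _2 or _b are one class to them, and where a whole thing is asked for, a point or a joint stands for the part that bears it (a point fixed in the world has none). Each returns a list of dicts, best first, with "p" (0 to 1); they miss things now and then, are a little off and sometimes report something else, mostly with a low value. They report only what shows in the picture. A call takes as long as a camera call. They do not tell look-alikes from the thing itself.
- env.masks_of(camera, label): "region" (420x560 bool, what is visible of it) and "location" ([column, row] in pixels, amid what is visible of it).
The state is a dict: "time_s": time; "qpos": joint angles; "qvel": joint speeds; "effort": joint torques, N m; "ee_pos": TCP position; "ee_rot": TCP orientation; "force": force on the tool from outside, world axes, zero at the start; "torque": the same for the moment, N m; "gripper_width": finger opening in mm.
Only numpy, scipy, OpenCV 4.12 (cv2) and the standard library are available. Lean on these libraries where they do the work, as an engineer would, in place of code of your own. Each camera call takes 0.05 s, during which the arm holds its last target.

## Working session

There is one attempt and no reset: what is moved stays moved. The work goes in short steps, Python scripts to look and compute and a shell command to move; the robot and the scene stay as the last step left them, time stands still between calls to the robot, and variables do not carry over. Pictures are saved under pics/ and viewed, and the job is handed in when it is done.

```bash
ls; mkdir -p pics
python3 - <<'E'
from workcell import env
import cv2, json
for n in ("side","top","wrist"):
    s=env.state(); f=env.grab_frame(n); cv2.imwrite(f"pics/{n}0.png",f[:,:,::-1])
    print(n,env.camera_info(n))
s=env.state(); print(s)
E
```

```text
pics
side {'fx': 396.73761982218275, 'fy': 396.73761982218275, 'cx': 283.3649733777954, 'cy': 213.06429813371528, 'k1': 0.0018033092743565942, 'camera_from_world': array([[-7.38977480e-01, -6.73445926e-01, -1.95670186e-02,
         3.94990722e+02],
       [-4.23091131e-01,  4.86471510e-01, -7.64420934e-01,
         2.85382342e+02],
       [ 5.24314961e-01, -5.56611224e-01, -6.44420490e-01,
         6.79614517e+02],
       [ 0.00000000e+00,  0.00000000e+00,  0.00000000e+00,
         1.00000000e+00]])}
top {'fx': 475.55769248387395, 'fy': 475.55769248387395, 'cx': 281.50574550024, 'cy': 208.33363863687507, 'k1': -0.01049169537459626, 'camera_from_world': array([[-2.48461957e-02, -9.99628457e-01, -1.12077587e-02,
         1.19792072e+01],
       [-9.92295327e-01,  2.60220446e-02, -1.21131484e-01,
         5.71306420e+02],
       [ 1.21378127e-01,  8.11175002e-03, -9.92573196e-01,
         1.06557756e+03],
       [ 0.00000000e+00,  0.00000000e+00,  0.00000000e+00,
         1.00000000e+00]])}
wrist {'fx': 354.0819801104918, 'fy': 354.0819801104918, 'cx': 281.94228509109416, 'cy': 208.6079
[... 347 characters left out ...]
  0.00000000e+00,
         1.00000000e+00]])}
{'time_s': 0.15, 'qpos': array([-7.64898974e+01,  1.83429819e+01,  8.96899763e+01, -6.69508180e-04,
        7.20415235e+01, -1.14777526e+00]), 'qvel': array([-0.01351943, -0.12879956, -0.26165941,  0.03251953,  0.00122044,
       -0.13561351]), 'effort': array([-3.25023575e-04, -4.12772727e+01, -2.32155097e+01,  7.26908119e-02,
        4.33731289e-02, -1.02151314e-04]), 'ee_pos': array([ 145.39596454, -555.93775907,  213.31838791]), 'ee_rot': array([-9.00744796e+01,  8.55459657e-04, -1.65341916e+02]), 'force': array([ 0.2475598 ,  0.33152034, -0.1746459 ]), 'torque': array([0.00350753, 0.02102827, 0.01666576]), 'gripper_width': 91.25002751355285}
```

View pics/top0.png

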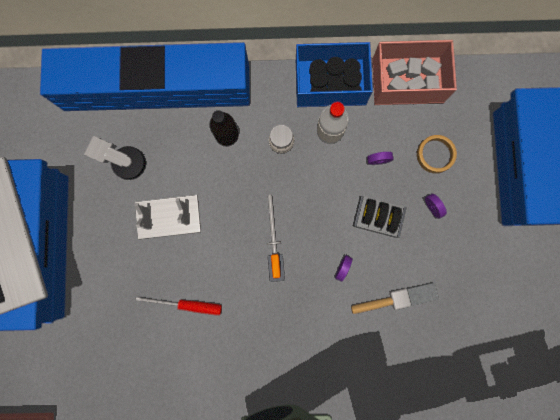

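View pics/side0.png

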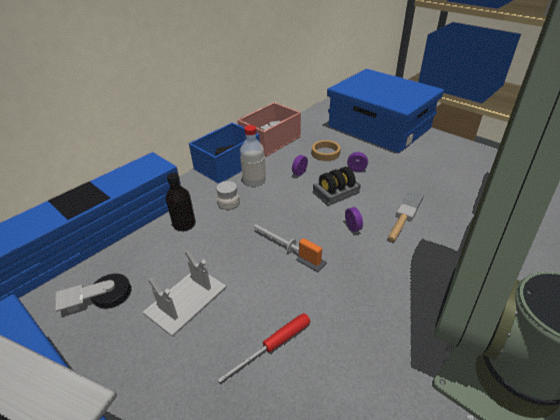

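View pics/wrist0.png

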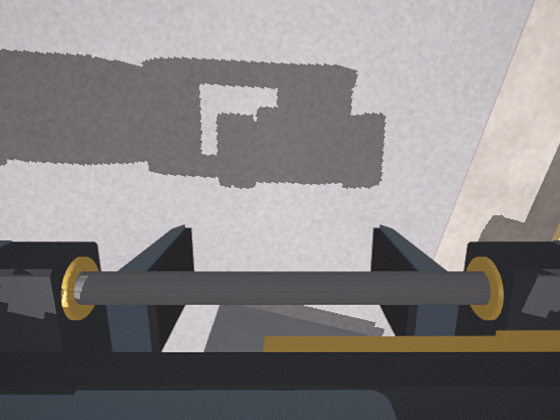

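Seen so far: the orange-gripped pin is at top (276,266) with its tip at about (270,197). The rack with three black wheels is at (380,216) and the stand at (168,216). Purple look-alike wheels are at (380,157), (436,206) and (345,268). The red screwdriver (200,306) and the brush (375,305) could also be taken for the pin.

```bash
cat > h.py <<'E'
import numpy as np, cv2
from workcell import env
from scipy.spatial.transform import Rotation as Ro
def RT(s=None):
    s=s or env.state(); T=np.eye(4); T[:3,:3]=Ro.from_euler('xyz',s['ee_rot'],degrees=True).as_matrix(); T[:3,3]=s['ee_pos']; return T
def cfw(name,T=None):
    c=env.camera_info(name)
    return c, (np.linalg.inv((RT() if T is None else T)@c['mount']) if name=='wrist' else c['camera_from_world'])
def proj(name,P,T=None):
    c,M=cfw(name,T); P=np.atleast_2d(P); q=P@M[:3,:3].T+M[:3,3]
    s=q[:,:2]/q[:,2:]; r2=(s**2).sum(1,keepdims=True); s=s*(1+c['k1']*r2)
    return s*[c['fx'],c['fy']]+[c['cx'],c['cy']]
def ray(name,uv,T=None):
    c,M=cfw(name,T); uv=np.atleast_2d(uv).astype(float)
    d=(uv-[c['cx'],c['cy']])/[c['fx'],c['fy']]; s=d.copy()
    for _ in range(8): s=d/(1+c['k1']*(s**2).sum(1,keepdims=True))
    D=np.c_[s,np.ones(len(s))]@M[:3,:3]; o=-M[:3,:3].T@M[:3,3]
    return o,D/np.linalg.norm(D,axis=1,keepdims=True)
def onz(name,uv,z,T=None):
    o,D=ray(name,uv,T); return o+D*((z-o[2])/D[:,2:])
def tri(obs):
    A=np.zeros((3,3));b=np.zeros(3)
    for name,uv,T in obs:
        o,D=ray(name,uv,T); P=np.eye(3)-np.outer(D[0],D[0]); A+=P;b+=P@o
    return np.linalg.solve(A,b)
def snap(name,fn,crop=None,scale=1):
    T=RT(); f=env.grab_frame(name)[:,:,::-1]
    g=f if crop is None else f[crop[1]:crop[3],crop[0]:crop[2]]
    if scale!=1: g=cv2.resize(g,None,fx=scale,fy=scale,interpolation=cv2.INTER_CUBIC)
    cv2.imwrite('pics/'+fn,g); return T,f
E
python3 - <<'E'
from h import *
np.set_printoptions(precision=1,suppress=True)
f=cv2.imread('pics/top0.png')
a=cv2.resize(f[180:290,250:420],None,fx=4.5,fy=4.5,interpolation=cv2.INTER_CUBIC);cv2.imwrite('pics/topc.png',a)
a=cv2.resize(f[180:250,120:210],None,fx=8,fy=8,interpolation=cv2.INTER_CUBIC);cv2.imwrite('pics/tops.png',a)
f=cv2.imread('pics/side0.png')
a=cv2.resize(f[150:280,240:380],None,fx=4.5,fy=4.5,interpolation=cv2.INTER_CUBIC);cv2.imwrite('pics/sidec.png',a)
for n in ['top','side']:
  for l in ['pin','pin_tip','pin_neck','pin_front','rack','wheel0','stand','stand_notch_a']:
    for d in env.masks_of(n,l)[:4]:
      print(n,l,round(d['p'],2),np.array(d['location']),onz(n,d['location'],{'pin':20,'pin_tip':18,'pin_neck':18,'pin_front':18,'rack':20,'wheel0':60,'stand':20,'stand_notch_a':73}[l])[0])
E
```

```text
top pin 0.62 [271.3 262.6] [447.4  24.3  20. ]
top pin 0.29 [226.4 125.4] [777.2 124.8  20. ]
top pin_tip 0.74 [273.3 258.4] [457.   19.5  18. ]
top pin_tip 0.65 [373.7 218.2] [ 544.6 -217.5   18. ]
top pin_neck 0.93 [274.  262.8] [446.8  18.1  18. ]
top pin_front 0.92 [271.3 256.6] [461.3  24.   18. ]
top rack 0.91 [371.7 222.3] [ 534.9 -212.    20. ]
top rack 0.22 [402.8 300.4] [ 353.9 -274.5   20. ]
top wheel0 0.92 [436.6 202.7] [ 572.  -353.2   60. ]
top wheel0 0.84 [381.2 213.6] [ 550.5 -227.1   60. ]
top wheel0 0.83 [381.  158.2] [ 677.8 -233.    60. ]
top wheel0 0.72 [387.8 218.9] [ 538.1 -241.3   60. ]
top stand 0.86 [167.  216.5] [561.  266.8  20. ]
top stand_notch_a 0.65 [165.1 216.1] [556.1 257.7  73. ]
side pin 0.93 [304.3 247.2] [462.7   7.3  20. ]
side pin_tip 0.6 [340.  176.2] [ 569.8 -276.9   18. ]
side pin_neck 0.97 [305.  250.1] [456.8  11.8  18. ]
side pin_front 0.93 [304.4 250.1] [457.8  12.7  18. ]
side pin_front 0.55 [181.  297.1] [560.3 279.9  18. ]
side pin_front 0.39 [339.3 178.2] [ 565.5 -267.7   18. ]
side rack 0.8 [335.4 193.1] [ 531.  -202.8   20. ]
side wheel0 0.93 [354.1 221.7] [404.6 -99.8  60. ]
side wheel0 0.76 [324.4 184.5] [ 544.7 -169.7   60. ]
side wheel0 0.75 [338.6 178. ] [ 534.3 -216.9   60. ]
side wheel0 0.69 [346.5 176.6] [ 522.4 -235.6   60. ]
side stand 0.75 [325.9 151.5] [ 679.2 -353.5   20. ]
side stand_notch_a 0.92 [185.3 299.9] [506.2 297.7  73. ]
side stand_notch_a 0.68 [249.7 164.1] [745.  -97.3  73. ]
```

View pics/topc.png

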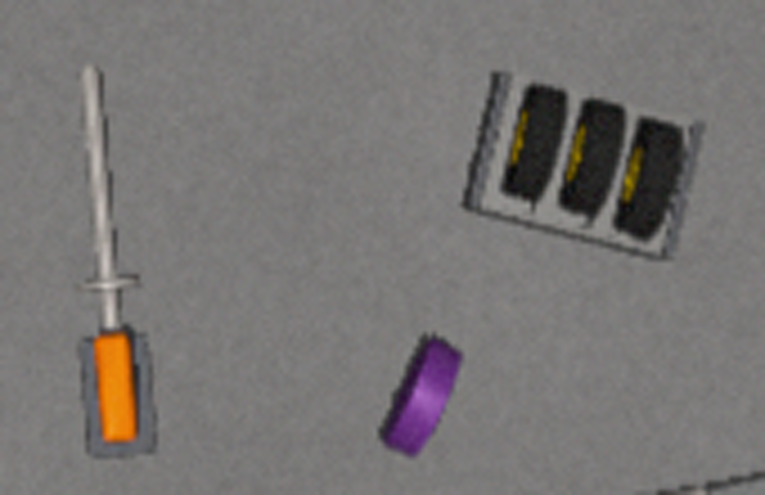

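View pics/tops.png

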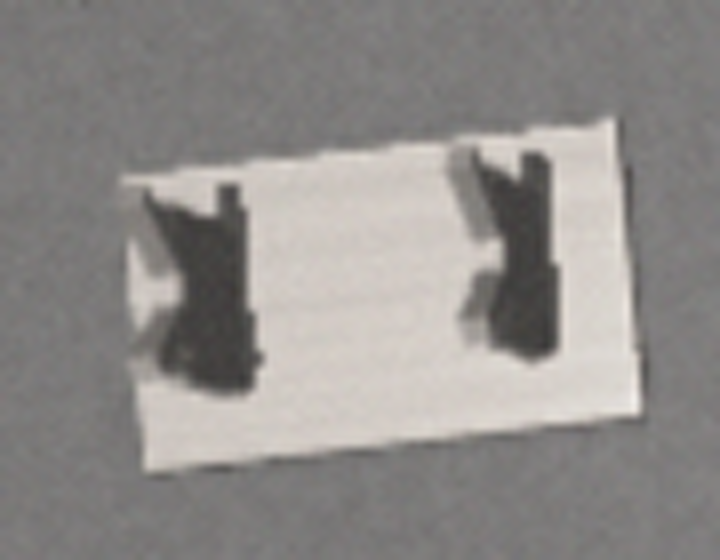

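View pics/sidec.png

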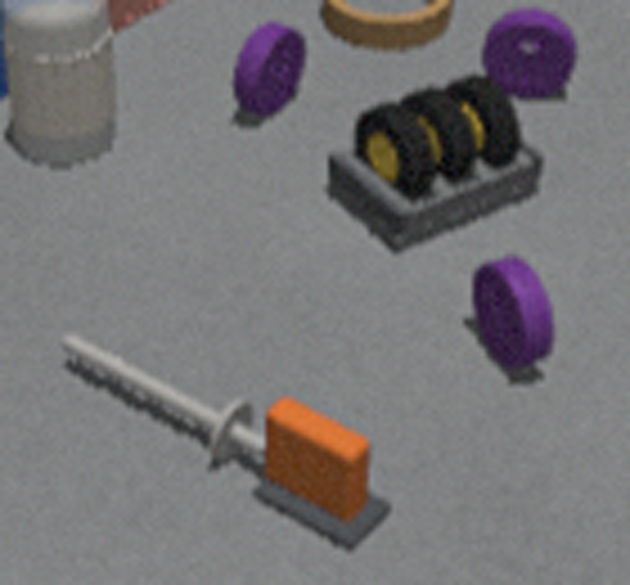

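Run:
```python
from h import *
np.set_printoptions(precision=1,suppress=True)
c=lambda x,y:(x/4.5+250,y/4.5+180)
g=lambda n,p,z:print(n,onz('top',p,z)[0])
g('tip',c(92,68),18); g('shoulder mid',c(110,283),30);g('neck',c(111,310),18)
g('grip top back',c(120,441),54);g('grip top front',c(112,335),54);
for p in [(85,336),(142,336),(155,455),(92,458)]: g('foot',c(*p),5)
for n,p,z in [('LT',(493,72),30),('LB',(466,207),30),('RT',(700,124),30),('RB',(668,258),15)]: g(n,c(*p),z)
for p in [(545,90),(605,105),(660,123)]: g('wheel',c(*p),60)
s=lambda x,y:(x/8+120,y/8+180)
for p in [(122,180),(614,120),(640,414),(145,470)]: g('stand base',s(*p),8)
for p in [(230,190),(538,155),(160,365),(470,330)]: g('post',s(*p),94)
# purple
for p in [(430,340),(400,450)]: g('purple',c(*p),50)
g('purple2',(436,206),30);g('purple3',(380,157),30)
```

```text
tip [605.6  22.8  18. ]
shoulder mid [492.3  15.7  30. ]
neck [478.9  15.8  18. ]
grip top back [412.6  11.9  54. ]
grip top front [465.1  14.7  54. ]
foot [466.2  30.    5. ]
foot [465.4   0.2   5. ]
foot [403.8  -5.    5. ]
foot [403.1  27.7   5. ]
LT [ 596.2 -184.9   30. ]
LB [ 526.5 -168.    30. ]
RT [ 566.3 -290.2   30. ]
RB [ 498.5 -273.6   15. ]
wheel [ 582.  -205.9   60. ]
wheel [ 573.6 -235.6   60. ]
wheel [ 563.8 -262.6   60. ]
stand base [597.9 346.    8. ]
stand base [612.  198.8   8. ]
stand base [524.1 191.4   8. ]
stand base [511.2 338.1   8. ]
post [582.  288.6  94. ]
post [589.5 203.7  94. ]
post [534.2 307.4  94. ]
post [541.6 222.3  94. ]
purple [ 458.7 -144.2   50. ]
purple [ 404.6 -127.1   50. ]
purple2 [ 568.1 -361.    30. ]
purple3 [ 687.5 -237.1   30. ]
```

```bash
cat >> h.py <<'E'
def down(yaw,tilt=0):
    "tool x at yaw, fingers down; tilt about tool z turns finger direction toward tool x"
    x=np.array([np.cos(np.radians(yaw)),np.sin(np.radians(yaw)),0]);y=np.array([0,0,-1.]);z=np.cross(x,y)
    R=np.c_[x,y,z]; return R@Ro.from_euler('z',-tilt,degrees=True).as_matrix()
def plan(p1,R1,n,T=None,dec=1):
    import json
    T=RT() if T is None else T.copy(); R0=Ro.from_matrix(T[:3,:3]); rv=(R0.inv()*Ro.from_matrix(R1)).as_rotvec(degrees=True)
    p=T[:3,3].copy();R=R0;rows=[]
    for i in range(n):
        tgt=T[:3,3]+(np.array(p1)-T[:3,3])*(i+1)/n
        sh=np.round(R.inv().apply(tgt-p),dec); tv=np.round(rv*(i+1)/n,dec)-np.round(rv*i/n,dec); tv=np.round(tv,dec)
        rows.append([sh.tolist(),tv.tolist()]); p=p+R.apply(sh); R=R*Ro.from_rotvec(tv,degrees=True)
    print('turn/row',np.linalg.norm(rv)/n,'shift/row',np.linalg.norm(np.array(p1)-T[:3,3])/n)
    for r in rows: print(json.dumps(r))
    print('end',p.round(1),R.as_euler('xyz',degrees=True).round(1))
    E=np.eye(4);E[:3,:3]=R.as_matrix();E[:3,3]=p; return E
E
python3 - <<'E'
from h import *
plan([565,-165,150],down(-105.6,65),20)
E
```

```text
turn/row 4.300032581383947 shift/row 28.861650315584246
[[-25.2, 3.2, -13.6], [1.7, -2.6, -2.9]]
[[-26.0, 1.5, -12.5], [1.7, -2.7, -3.0]]
[[-26.6, -0.2, -11.4], [1.7, -2.6, -2.9]]
[[-26.9, -1.9, -10.0], [1.6, -2.7, -3.0]]
[[-27.3, -3.6, -8.7], [1.7, -2.6, -2.9]]
[[-27.5, -5.2, -7.4], [1.7, -2.7, -2.9]]
[[-27.4, -6.7, -5.8], [1.7, -2.6, -3.0]]
[[-27.3, -8.4, -4.4], [1.7, -2.7, -2.9]]
[[-26.9, -9.9, -2.9], [1.7, -2.6, -2.9]]
[[-26.6, -11.2, -1.3], [1.7, -2.7, -3.0]]
[[-25.9, -12.7, 0.3], [1.7, -2.6, -2.9]]
[[-25.2, -13.9, 1.8], [1.6, -2.7, -3.0]]
[[-24.4, -15.1, 3.4], [1.7, -2.6, -2.9]]
[[-23.3, -16.3, 4.9], [1.7, -2.7, -2.9]]
[[-22.2, -17.2, 6.6], [1.7, -2.6, -3.0]]
[[-21.0, -18.1, 8.0], [1.7, -2.7, -2.9]]
[[-19.7, -18.9, 9.5], [1.7, -2.6, -2.9]]
[[-18.1, -19.5, 11.0], [1.7, -2.7, -3.0]]
[[-16.6, -20.2, 12.3], [1.7, -2.6, -2.9]]
[[-15.0, -20.5, 13.7], [1.6, -2.7, -3.0]]
end [ 565. -165.  150.] [ -90.1  -65.  -105.5]
```

```bash
python3 -m handwheel '[[1,[-25,3,-13.5],[1.7,-2.6,-2.9]],[1,[-26,1.5,-12.5],[1.7,-2.7,-3]],[1,[-26.6,-0.2,-11.4],[1.7,-2.6,-2.9]],[1,[-27,-2,-10],[1.6,-2.7,-3]],[1,[-27.3,-3.6,-8.7],[1.7,-2.6,-2.9]],[1,[-27.5,-5.2,-7.4],[1.7,-2.7,-2.9]],[1,[-27.4,-6.7,-5.8],[1.7,-2.6,-3]],[1,[-27.3,-8.4,-4.4],[1.7,-2.7,-2.9]],[1,[-27,-10,-3],[1.7,-2.6,-2.9]],[1,[-26.6,-11.2,-1.3],[1.7,-2.7,-3]]]' && python3 -m handwheel '[[1,[-26,-12.7,0.3],[1.7,-2.6,-2.9]],[1,[-25,-14,2],[1.6,-2.7,-3]],[1,[-24.4,-15,3.4],[1.7,-2.6,-2.9]],[1,[-23.3,-16.3,5],[1.7,-2.7,-2.9]],[1,[-22.2,-17.2,6.6],[1.7,-2.6,-3]],[1,[-21,-18,8],[1.7,-2.7,-2.9]],[1,[-19.7,-19,9.5],[1.7,-2.6,-2.9]],[1,[-18,-19.5,11],[1.7,-2.7,-3]],[1,[-16.6,-20.2,12.3],[1.7,-2.6,-2.9]],[1,[-15,-20.5,13.7],[1.6,-2.7,-3]]]'
python3 - <<'E'
from h import *
T,f=snap('wrist','w1.png'); print(T.round(2)); print(env.state()['qpos'])
E
```

```text
time_s: 1.78
ee_pos: [356.5, -359.5, 182.8]
ee_rot: [-79.3, -32.2, -141.0]
force: [-0.3, -0.1, -0.2]
gripper_width: 91.5
time_s: 2.62
ee_pos: [566.4, -163.7, 150.2]
ee_rot: [-90.3, -65.2, -105.2]
force: [-0.3, 0.0, -0.5]
gripper_width: 91.4
[[-1.1000e-01 -2.4000e-01  9.6000e-01  5.6643e+02]
 [-4.1000e-01 -8.7000e-01 -2.7000e-01 -1.6373e+02]
 [ 9.1000e-01 -4.2000e-01 -0.0000e+00  1.5021e+02]
 [ 0.0000e+00  0.0000e+00  0.0000e+00  1.0000e+00]]
[ 10.65988817  39.86223284  93.92558721 -54.73298983  89.62851684
  49.17210938]
```

View pics/w1.png

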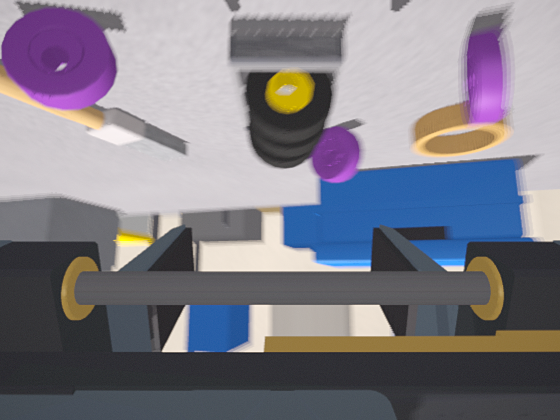

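```bash
python3 -m handwheel '[[1,[-1,12,0],[0,0,0]],[1,[-1,15,0],[0,0,0]],[1,[-1,12,0],[0,0,0]],[1,[-1,8,0],[0,0,0]],[1,[0,4,0],[0,0,0]],[1,[0,0,0],[0,0,0]],[1,[0,0,0],[0,0,0]],[1,[0,0,0],[0,0,0]],[1,[0,0,0],[0,0,0]],[1,[0,0,0],[0,0,0]]]'
python3 - <<'E'
from h import *
T,f=snap('wrist','w2.png'); print(T[:3,3]); np.save('w2T.npy',T)
g=cv2.rotate(f[0:230,180:400],cv2.ROTATE_180)
cv2.imwrite('pics/w2c.png',cv2.resize(g[70:],None,fx=3.6,fy=3.6,interpolation=cv2.INTER_CUBIC))
E
```

```text
time_s: 3.5
ee_pos: [553.4, -207.8, 125.7]
ee_rot: [-90.0, -65.0, -105.6]
force: [0.4, 0.4, 0.7]
gripper_width: 91.2
[ 553.36232818 -207.83055344  125.65755049]
```

View pics/w2c.png

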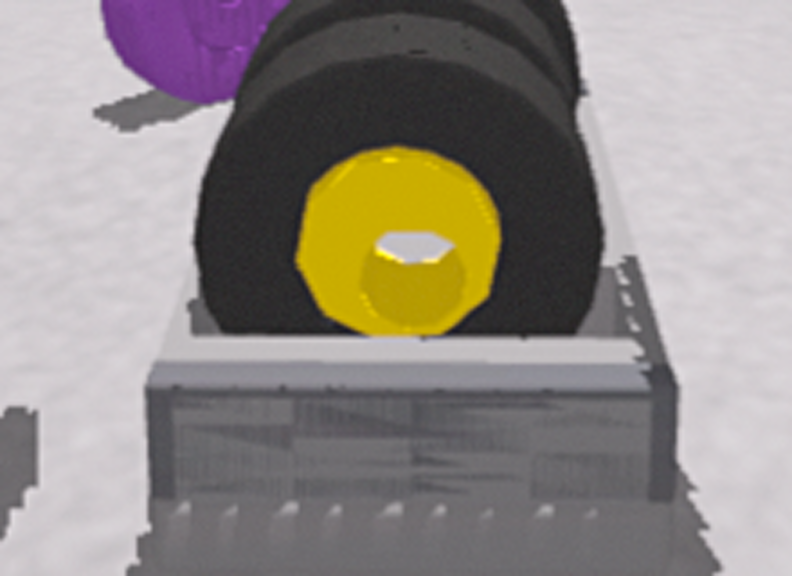

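```bash
cat >> h.py <<'E'
def onplane(name,uv,p0,n,T=None):
    o,D=ray(name,uv,T); n=np.array(n,float); return o+D*(((np.array(p0)-o)@n)/(D@n))[:,None]
E
python3 - <<'E'
from h import *
np.set_printoptions(precision=1,suppress=True)
T=np.load('w2T.npy'); c=lambda X,Y:(399-X/3.6,159-Y/3.6)
A=onz('wrist',c(150,387),30,T)[0];B=onz('wrist',c(672,387),30,T)[0]
print(A,B,np.linalg.norm(A-B)); t=(B-A)/np.linalg.norm(B-A); print('edge yaw',np.degrees(np.arctan2(t[1],t[0])))
d=np.array([t[1],-t[0],0]); d*=np.sign(d@[-.27,-.96,0]); print('d',d,np.degrees(np.arctan2(d[1],d[0])))
m=(A+B)/2
print('rack centre',m+54*d)
for n,p in [('bush',(398,242)),('bushL',(297,242)),('bushR',(500,242)),('bushT',(395,147)),('boreL',(360,280)),('boreR',(468,280)),('boreT',(413,232)),('tyreL',(196,240)),('tyreR',(603,240)),('tyreT',(400,55))]:
    q=onplane('wrist',c(*p),m+15*d,d,T)[0]; print(n,q,'lat',(q-m)@t)
E
```

```text
[ 597.2 -185.3   30. ] [ 530.9 -166.8   30. ] 68.85066716580286
edge yaw 164.4404272729789
d [-0.3 -1.  -0. ] -105.55957272702109
rack centre [ 549.5 -228.1   30. ]
bush [ 561.9 -191.    42.5] lat -1.94225432163887
bushL [ 575.7 -194.9   42.5] lat -16.2373480127131
bushR [ 548.  -187.1   42.5] lat 12.498323750943582
bushT [ 562.3 -191.1   56.9] lat -2.32852424015113
boreL [ 567.1 -192.5   36.6] lat -7.367196356297949
boreR [ 552.3 -188.4   36.6] lat 8.015326092712469
boreT [ 559.8 -190.5   44. ] lat 0.18104417770446624
tyreL [ 589.4 -198.7   42.8] lat -30.52167194982499
tyreR [ 533.9 -183.2   42.8] lat 27.078976581771123
tyreT [ 561.6 -190.9   70.4] lat -1.6055273861446364
```

Run:
```python
from h import *
plan([535.6,-278,118],down(-105.5,26),8)
```

```text
turn/row 4.879007030532559 shift/row 9.101046760453844
[[3.0, 8.6, 0.2], [0.0, 0.0, 4.9]]
[[3.6, 8.3, 0.3], [0.0, 0.0, 4.9]]
[[4.4, 8.0, 0.2], [0.0, 0.0, 4.8]]
[[5.1, 7.6, 0.2], [0.0, 0.0, 4.9]]
[[5.6, 7.1, 0.2], [0.1, 0.0, 4.9]]
[[6.3, 6.6, 0.2], [0.0, 0.0, 4.9]]
[[6.8, 6.1, 0.3], [0.0, -0.1, 4.9]]
[[7.2, 5.4, 0.2], [0.0, 0.0, 4.8]]
end [ 535.6 -278.   118. ] [ -90.   -26.  -105.5]
```

```bash
python3 -m handwheel '[[1,[3,8.6,0.2],[0,0,4.9]],[1,[3.6,8.3,0.3],[0,0,4.9]],[1,[4.4,8,0.2],[0,0,4.9]],[1,[5,7.6,0.2],[0,0,4.9]],[1,[5.6,7,0.2],[0,0,4.9]],[1,[6.3,6.6,0.2],[0,0,4.9]],[1,[6.8,6,0.3],[0,0,4.8]],[1,[7.2,5.4,0.2],[0,0,4.8]],[1,[0,0,0],[0,0,0]],[1,[0,0,0],[0,0,0]]]'
python3 - <<'E'
from h import *
T,f=snap('wrist','w3.png'); print(T[:3,3]); np.save('w3T.npy',T)
g=cv2.rotate(f[0:230,180:400],cv2.ROTATE_180)
cv2.imwrite('pics/w3c.png',cv2.resize(g[65:],None,fx=3.6,fy=3.6,interpolation=cv2.INTER_CUBIC))
E
```

```text
time_s: 4.38
ee_pos: [534.9, -279.1, 118.6]
ee_rot: [-90.0, -26.1, -105.8]
force: [0.6, 0.3, 0.0]
gripper_width: 91.3
[ 534.89085412 -279.12799808  118.58006222]
```

View pics/w3c.png

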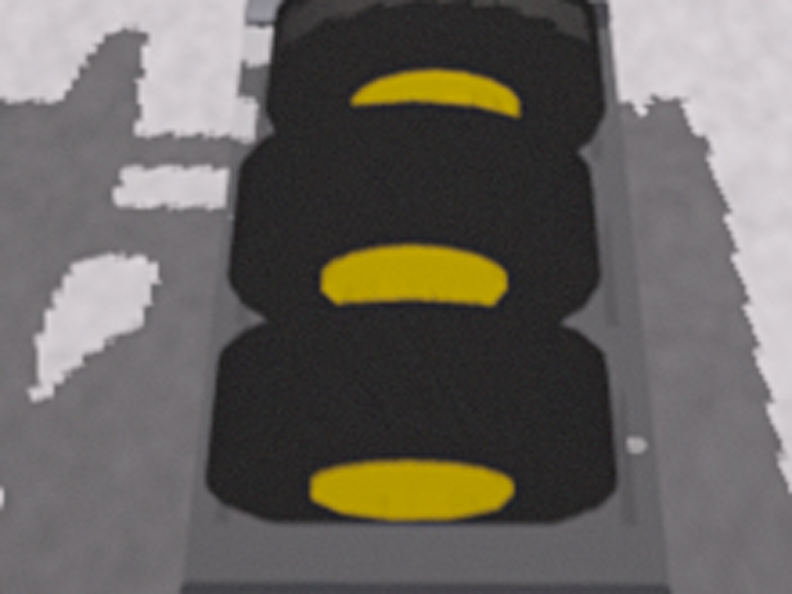

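Run:
```python
from h import *
f=cv2.imread('pics/w3.png'); g=cv2.rotate(f[0:165,180:400],cv2.ROTATE_180).astype(float)
g=g[:, 60:160]
m=(g[:,:,2]>120)&(g[:,:,0]<80)
print(g[m].min(0),g[m].max(0))
h=np.clip((g[:,:,2]-150)*4,0,255).astype(np.uint8)
lo,hi=np.percentile(g[:,:,2][m],[2,98]);print(lo,hi)
h=np.where(m,np.clip((g[:,:,2]-lo)/(hi-lo)*200+55,0,255),0).astype(np.uint8)
cv2.imwrite('pics/w3e.png',cv2.resize(h[:150],None,fx=5,fy=4,interpolation=cv2.INTER_CUBIC))
```

```text
[  0. 100. 121.] [ 38. 166. 193.]
126.68 189.0
```

View pics/w3e.png

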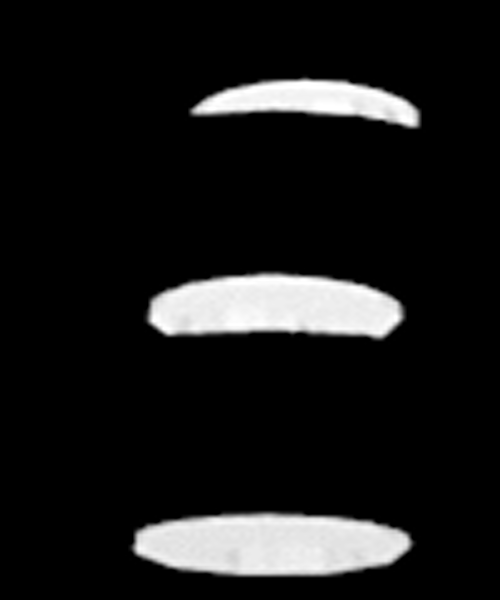

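```bash
python3 -m handwheel '[[1,[0,8,0],[0,0,0]],[1,[0,12,0],[0,0,0]],[1,[0,14,0],[0,0,0]],[1,[0,10,0],[0,0,0]],[1,[0,5,0],[0,0,0]],[1,[0,2,0],[0,0,0]],[1,[0,0,0],[0,0,0]],[1,[0,0,0],[0,0,0]],[1,[0,0,0],[0,0,0]],[1,[0,0,0],[0,0,0]]]'
python3 - <<'E'
from h import *
T=RT();fs=[env.grab_frame('wrist').astype(float) for _ in range(6)]; np.save('w4T.npy',T)
f=np.mean(fs,0)[:,:,::-1]; np.save('w4.npy',f); print(T[:3,3],np.std(fs,0).mean())
g=cv2.rotate(f[:240,150:420],cv2.ROTATE_180)
a=cv2.resize(g.clip(0,255).astype(np.uint8),None,fx=2.9,fy=2.5,interpolation=cv2.INTER_CUBIC); cv2.imwrite('pics/w4.png',a)
m=(g[:,:,2]>120)&(g[:,:,0]<60); lo,hi=np.percentile(g[:,:,2][m],[2,98]); print(lo,hi)
h=np.where(m,np.clip((g[:,:,2]-150)/(195-150)*255,0,255),0).astype(np.uint8)
cv2.imwrite('pics/w4e.png',cv2.resize(h,None,fx=2.9,fy=2.5,interpolation=cv2.INTER_CUBIC))
E
```

```text
time_s: 5.27
ee_pos: [529.7, -299.6, 72.6]
ee_rot: [-90.0, -26.1, -105.6]
force: [0.2, -0.5, -0.1]
gripper_width: 91.1
[ 529.72100975 -299.62552258   72.59447931] 1.3916952168940624
131.33333333333334 198.5
```

View pics/w4.png

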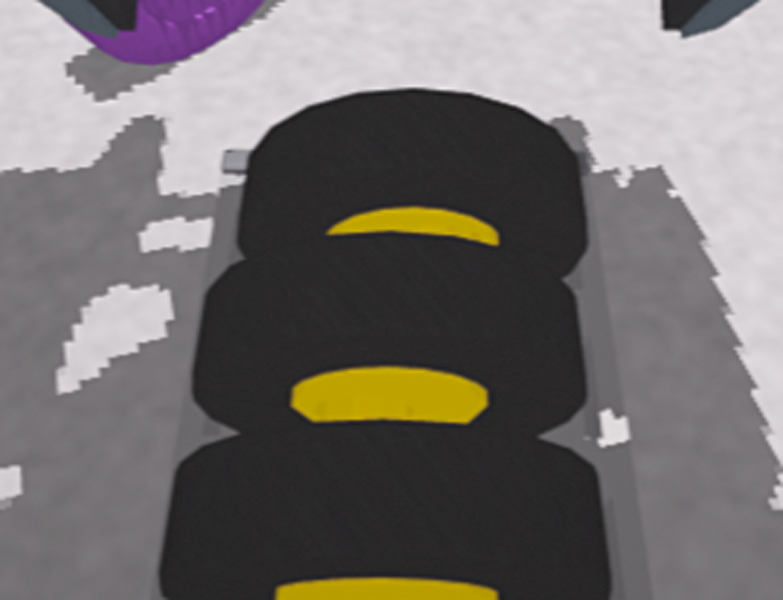

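View pics/w4e.png

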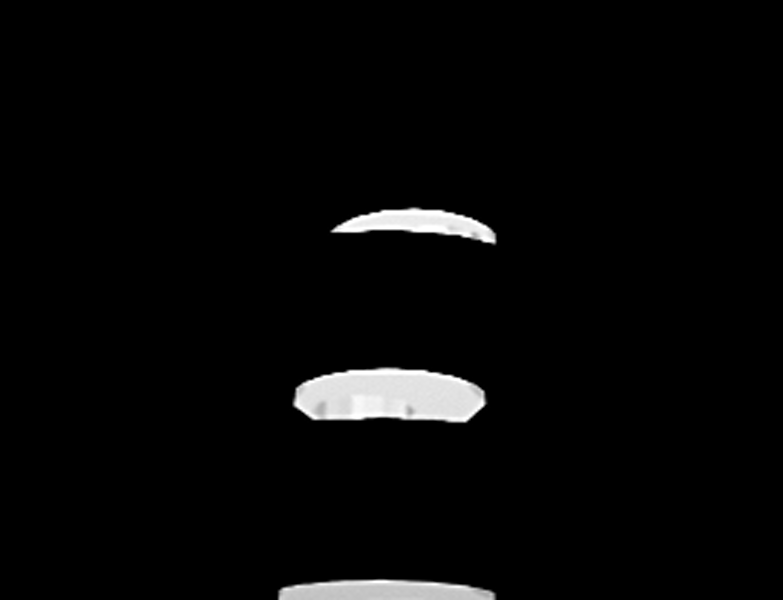

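```bash
python3 -m handwheel '[[1,[3,-1.5,0],[0,0,0]],[1,[7,-1,0],[0,0,0]],[1,[10,0,0],[0,0,0]],[1,[9,0,0],[0,0,0]],[1,[5,0,0],[0,0,0]],[1,[2,0,0],[0,0,0]],[1,[0,0,0],[0,0,0]],[1,[0,0,0],[0,0,0]],[1,[0,0,0],[0,0,0]],[1,[0,0,0],[0,0,0]]]'
python3 - <<'E'
from h import *
T=RT();fs=[env.grab_frame('wrist').astype(float) for _ in range(8)]; np.save('w5T.npy',T)
f=np.mean(fs,0)[:,:,::-1]; np.save('w5.npy',f); print(T[:3,3])
g=cv2.rotate(f[:150,210:360],cv2.ROTATE_180)
a=cv2.resize(g.clip(0,255).astype(np.uint8),None,fx=4,fy=4,interpolation=cv2.INTER_CUBIC)
m=(g[:,:,2]>110)&(g[:,:,0]<60)
h=np.where(m,np.clip((g[:,:,2]-150)/(195-150)*255,0,255),0).astype(np.uint8)
b=cv2.cvtColor(cv2.resize(h,None,fx=4,fy=4,interpolation=cv2.INTER_CUBIC),cv2.COLOR_GRAY2BGR)
cv2.imwrite('pics/w5.png',a[:,:]);cv2.imwrite('pics/w5e.png',b)
E
```

```text
time_s: 6.4
ee_pos: [520.8, -329.5, 89.8]
ee_rot: [-90.1, -26.0, -105.6]
force: [-1.3, 0.6, 0.0]
gripper_width: 91.3
[ 520.84384288 -329.45702001   89.80029913]
```

View pics/w5.png

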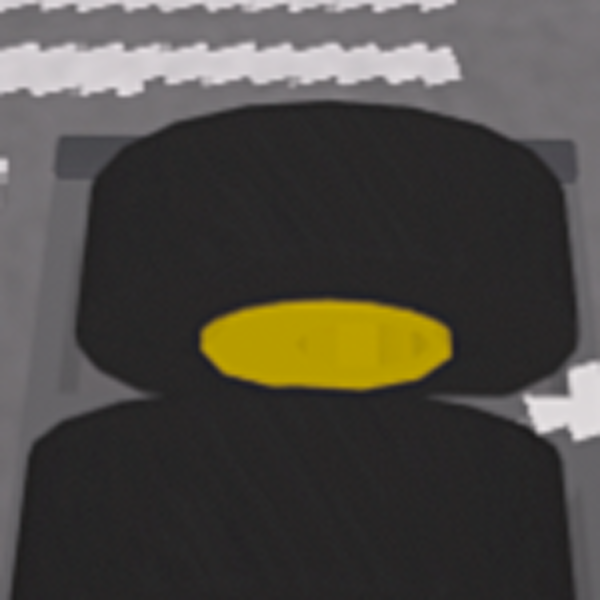

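View pics/w5e.png

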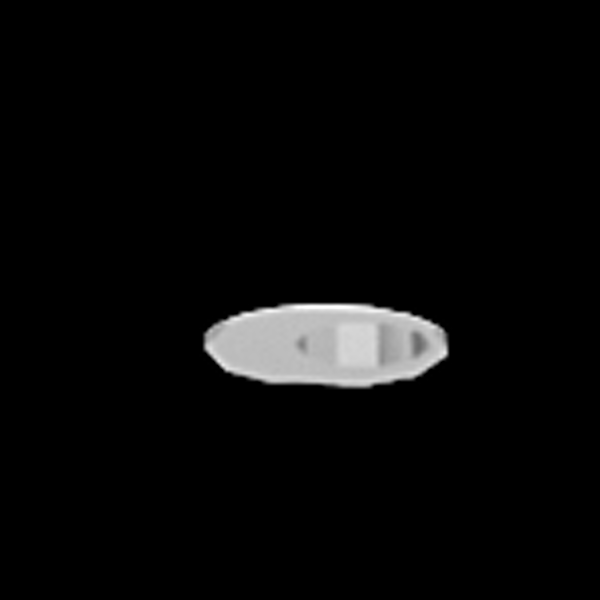

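```bash
python3 -m handwheel '[[1,[-3,-1.5,0],[0,0,0]],[1,[-6,-3,0],[0,0,0]],[1,[-7,-3.5,0],[0,0,0]],[1,[-6,-3,0],[0,0,0]],[1,[-4,-1.5,0],[0,0,0]],[1,[-1,-0.5,0],[0,0,0]],[1,[0,0,0],[0,0,0]],[1,[0,0,0],[0,0,0]],[1,[0,0,0],[0,0,0]],[1,[0,0,0],[0,0,0]]]'
python3 - <<'E'
from h import *
T=RT();fs=[env.grab_frame('wrist').astype(float) for _ in range(8)]; np.save('w6T.npy',T)
f=np.mean(fs,0)[:,:,::-1]; np.save('w6.npy',f); print(T[:3,3])
g=cv2.rotate(f[:150,210:360],cv2.ROTATE_180)
a=cv2.resize(g.clip(0,255).astype(np.uint8),None,fx=4,fy=4,interpolation=cv2.INTER_CUBIC)
m=(g[:,:,2]>110)&(g[:,:,0]<60)
h=np.where(m,np.clip((g[:,:,2]-150)/(195-150)*255,0,255),0).astype(np.uint8)
b=cv2.cvtColor(cv2.resize(h,None,fx=4,fy=4,interpolation=cv2.INTER_CUBIC),cv2.COLOR_GRAY2BGR)
cv2.imwrite('pics/w6.png',np.where(b>0,b,a))
E
```

```text
time_s: 7.63
ee_pos: [528.8, -301.1, 89.9]
ee_rot: [-90.1, -26.1, -105.6]
force: [0.4, -0.2, 0.5]
gripper_width: 91.6
[ 528.81221095 -301.09322816   89.88243579]
```

View pics/w6.png

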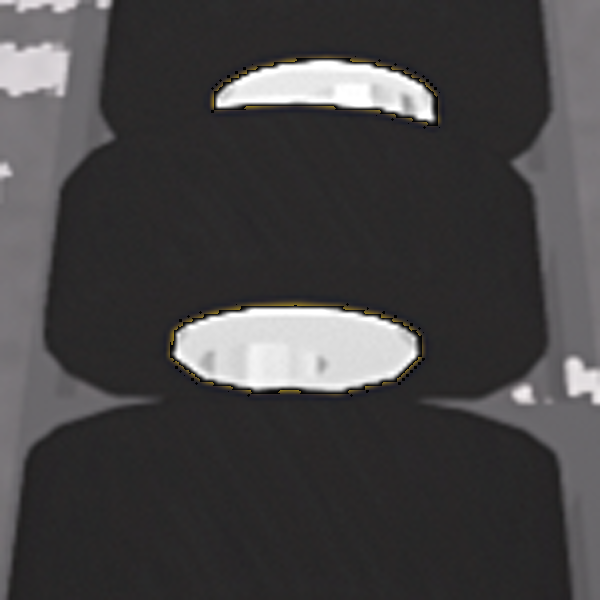

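Run:
```python
from h import *
np.set_printoptions(precision=2,suppress=True)
yaw=np.radians(-105.5); d=np.array([np.cos(yaw),np.sin(yaw),0]); t=np.array([d[1],-d[0],0]); 
m=np.array([564.05,-176.05,0]); np.save('rack.npy',np.array([m,d,t]))
def rep(T,c,dist,pts):
    for n,p in pts:
        q=onplane('wrist',c(*p),m+dist*d,d,T)[0]; print(dist,n,'lat %.2f z %.2f'%((q-m)@t,q[2]))
c4=lambda X,Y:(359-X/4,149-Y/4)
T=np.load('w5T.npy')
rep(T,c4,75,[('bush',(327,344)),('bushL',(201,344)),('bushR',(453,344)),('bushT',(327,298)),('bushB',(327,390)),('bore',(363,344.5)),('boreL',(296,344)),('boreR',(430,344))])
T=np.load('w6T.npy')
rep(T,c4,45,[('bush',(296,349)),('bushL',(171,349)),('bushR',(421,349)),('bushT',(296,305)),('bushB',(296,393)),('bore',(264,362))])
T=np.load('w2T.npy'); c=lambda X,Y:(399-X/3.6,159-Y/3.6)
rep(T,c,15,[('bush',(398,242)),('bore',(414,278))])
# plate right top corners in w5 (55..577, y~178 inner edge)
T=np.load('w5T.npy')
for p in [(57,137),(577,140),(57,180),(577,180)]:
    q=onz('wrist',c4(*p),30,T)[0]; print('plateR',q,(q-m)@t,(q-m)@d)
```

```text
75 bush lat 2.23 z 47.41
75 bushL lat -12.04 z 47.51
75 bushR lat 16.52 z 47.30
75 bushT lat 2.04 z 62.00
75 bushB lat 2.44 z 30.47
75 bore lat 6.31 z 47.21
75 boreL lat -1.28 z 47.44
75 boreR lat 13.91 z 47.32
45 bush lat -1.45 z 47.50
45 bushL lat -15.56 z 47.62
45 bushR lat 12.69 z 47.36
45 bushT lat -1.38 z 61.55
45 bushB lat -1.52 z 31.26
45 bore lat -5.16 z 42.98
15 bush lat -1.91 z 42.49
15 bore lat 0.34 z 36.93
plateR [ 568.19 -289.77   30.  ] -34.377523803028275 108.47379705001087
plateR [ 499.3  -270.06   30.  ] 37.26836391262357 107.89578953324725
plateR [ 569.18 -283.59   30.  ] -33.68588692186836 102.2540327396085
plateR [ 501.55 -264.69   30.  ] 36.543293892807746 102.11538249433488
```

Run:
```python
from h import *
T=RT(); 
E=plan([500,-200,180],Ro.from_matrix(down(-50,10)).as_matrix(),10)
plan([438,13.8,130],down(3,0),10,E)
```

```text
turn/row 5.772225573034198 shift/row 13.836811271758583
[[-4.1, -12.0, -5.5], [1.7, -5.3, 1.5]]
[[-4.8, -12.1, -4.8], [1.8, -5.3, 1.4]]
[[-5.6, -12.0, -3.8], [1.7, -5.3, 1.5]]
[[-6.2, -12.0, -3.0], [1.7, -5.3, 1.5]]
[[-6.7, -12.0, -2.0], [1.8, -5.3, 1.5]]
[[-7.2, -11.7, -1.0], [1.7, -5.3, 1.4]]
[[-7.6, -11.6, -0.0], [1.7, -5.3, 1.5]]
[[-7.7, -11.4, 1.1], [1.8, -5.3, 1.5]]
[[-8.0, -11.2, 2.1], [1.7, -5.3, 1.5]]
[[-7.9, -10.8, 3.2], [1.7, -5.4, 1.4]]
end [ 500. -200.  180.] [-90. -10. -50.]
turn/row 5.383002660180827 shift/row 22.817903195887588
[[-20.9, 1.4, 9.0], [0.5, -5.3, 0.9]]
[[-20.0, 1.7, 10.9], [0.4, -5.3, 1.0]]
[[-18.8, 2.2, 12.7], [0.5, -5.2, 0.9]]
[[-17.6, 2.6, 14.3], [0.5, -5.3, 0.9]]
[[-16.2, 3.0, 15.8], [0.4, -5.3, 1.0]]
[[-14.5, 3.4, 17.3], [0.5, -5.3, 0.9]]
[[-12.9, 3.8, 18.5], [0.5, -5.3, 0.9]]
[[-11.0, 4.1, 19.5], [0.4, -5.3, 0.9]]
[[-9.1, 4.4, 20.5], [0.5, -5.2, 1.0]]
[[-7.1, 4.7, 21.1], [0.5, -5.3, 0.9]]
end [438.   13.8 130. ] [-90.  -0.   3.]
```

```bash
python3 -m handwheel '[[1,[-4.1,-12,-5.5],[1.7,-5.3,1.5]],[1,[-4.8,-12.1,-4.8],[1.8,-5.3,1.4]],[1,[-5.6,-12,-3.8],[1.7,-5.3,1.5]],[1,[-6.2,-12,-3],[1.7,-5.3,1.5]],[1,[-6.7,-12,-2],[1.8,-5.3,1.5]],[1,[-7.2,-11.7,-1],[1.7,-5.3,1.4]],[1,[-7.6,-11.6,0],[1.7,-5.3,1.5]],[1,[-7.7,-11.4,1.1],[1.8,-5.3,1.5]],[1,[-8,-11.2,2.1],[1.7,-5.3,1.5]],[1,[-7.9,-10.8,3.2],[1.7,-5.4,1.4]]]' && python3 -m handwheel '[[1,[-20.9,1.4,9],[0.5,-5.3,0.9]],[1,[-20,1.7,10.9],[0.4,-5.3,1]],[1,[-18.8,2.2,12.7],[0.5,-5.2,0.9]],[1,[-17.6,2.6,14.3],[0.5,-5.3,0.9]],[1,[-16.2,3,15.8],[0.4,-5.3,1]],[1,[-14.5,3.4,17.3],[0.5,-5.3,0.9]],[1,[-12.9,3.8,18.5],[0.5,-5.3,0.9]],[1,[-11,4.1,19.5],[0.4,-5.3,0.9]],[1,[-9.1,4.4,20.5],[0.5,-5.2,1]],[1,[-7.1,4.7,21.1],[0.5,-5.3,0.9]]]'
python3 - <<'E'
from h import *
T,f=snap('wrist','w7.png'); T=RT(); print(T[:3,3],env.state()['qpos'].round(1)); T,f=snap('wrist','w7.png');np.save('w7T.npy',T); print(T)
E
```

```text
time_s: 8.87
ee_pos: [499.6, -199.4, 180.6]
ee_rot: [-90.0, -10.0, -49.7]
force: [-0.2, 0.1, 0.7]
gripper_width: 91.1
time_s: 9.7
ee_pos: [437.6, 14.7, 129.9]
ee_rot: [-90.0, 0.0, 3.3]
force: [1.4, -0.1, 0.3]
gripper_width: 91.0
[436.1659264   17.2319552  128.96299162] [  0.6  10.6 114.    0.2  55.6 -93. ]
[[ 9.98155700e-01 -3.76193412e-03 -6.05891573e-02  4.36165926e+02]
 [ 6.06017604e-02  3.33168882e-03  9.98156464e-01  1.72319552e+01]
 [-3.55313464e-03 -9.99987374e-01  3.55352402e-03  1.28962992e+02]
 [ 0.00000000e+00  0.00000000e+00  0.00000000e+00  1.00000000e+00]]
```

View pics/w7.png

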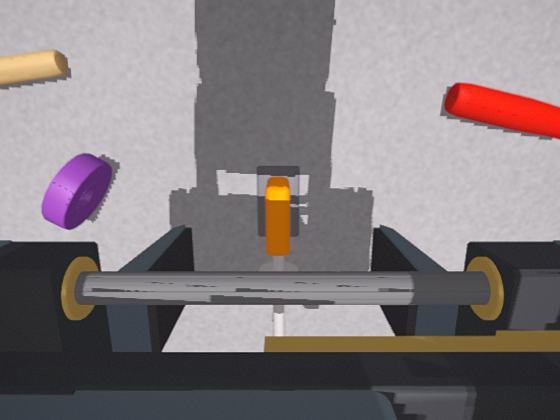

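Run:
```python
from h import *
np.set_printoptions(precision=1,suppress=True)
f=cv2.imread('pics/w7.png'); cv2.imwrite('pics/w7c.png',cv2.resize(f[155:270,230:330],None,fx=5,fy=5,interpolation=cv2.INTER_CUBIC))
T=np.load('w7T.npy')
for n,p,z in [('fin front',(278,255),54),('fin back top',(278,199),54),('fin back bot',(278,177),54),('foot back',(278,167),6),('footL',(257.5,200),6),('footR',(300,200),6)]: print(n,onz('wrist',p,z,T)[0])
```

```text
fin front [465.1  16.7  54. ]
fin back top [422.8  14.3  54. ]
fin back bot [407.1  13.4  54. ]
foot back [406.3  13.    6. ]
footL [435.3  -2.7   6. ]
footR [433.2  33.3   6. ]
```

View pics/w7c.png

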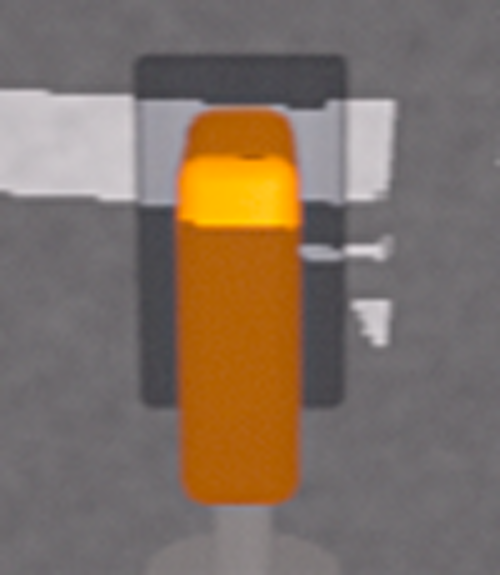

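```bash
python3 -m handwheel '[[1,[0.5,15,0],[0,0,0]],[1,[0.5,22,0],[0,0,0]],[1,[0.5,22,0],[0,0,0]],[1,[0.5,20,0],[0,0,0]],[1,[0,16,0],[0,0,0]],[1,[0,12,0],[0,0,0]],[1,[0,6,0],[0,0,0]],[1,[0,2,0],[0,0,0]],[1,[0,0,0],[0,0,0]],[1,[0,0,0],[0,0,0]]]' 60
python3 - <<'E'
from h import *
s=env.state(); print(s['ee_pos'],s['ee_rot'],s['qvel'].round(2))
E
```

```text
time_s: 10.63
ee_pos: [440.7, 13.7, 15.6]
ee_rot: [-90.0, -0.1, 3.0]
force: [0.1, -0.5, 0.5]
gripper_width: 91.1
[440.74227369  13.73027671  15.59588977] [-89.98043367  -0.0939923    2.96018414] [ 0.18 -0.37 -0.15 -0.03 -0.04 -0.06]
```

```bash
python3 -m handwheel '[[1,[-1,1,1.3],[0,0,0]],[0.6,[0,0,0],[0,0,0]],[0.3,[0,0,0],[0,0,0]],[0.1,[0,0,0],[0,0,0]],[0,[0,0,0],[0,0,0]],[0,[0,0,0],[0,0,0]],[0,[0,0,0],[0,0,0]],[0,[0,0,0],[0,0,0]],[0,[0,0,0],[0,0,0]],[0,[0,0,0],[0,0,0]]]' 60
python3 - <<'E'
from h import *
s=env.state(); print(s['ee_pos'],s['ee_rot'],s['force'],s['torque'])
E
```

```text
time_s: 11.47
ee_pos: [438.9, 15.3, 13.9]
ee_rot: [-90.0, -0.0, 3.0]
force: [-0.3, 0.0, 0.1]
gripper_width: 34.1
[438.92050074  15.25608753  13.94136065] [-8.99666395e+01 -2.90073498e-03  2.99561628e+00] [-0.33554073  0.0374573   0.12527591] [ 0.07941225 -0.13071978  0.00789202]
```

```bash
python3 -m handwheel '[[0,[0,0,0],[0,0,0]],[0,[0,0,0],[0,0,0]],[0,[0,0,0],[0,0,0]],[0,[0,0,0],[0,0,0]],[0,[0,0,0],[0,0,0]],[0,[0,-6,0],[0,0,0]],[0,[0,-15,0],[0,0,0]],[0,[0,-20,0],[0,0,0]],[0,[0,-15,0],[0,0,0]],[0,[0,-4,0],[0,0,0]]]' 60
python3 - <<'E'
from h import *
T,f=snap('top','t8.png',(250,180,420,290),4.5);T,f=snap('wrist','w8.png');np.save('w8T.npy',T);s=env.state(); print(s['ee_pos'],s['ee_rot'],s['force'],s['torque'])
E
```

```text
time_s: 12.3
ee_pos: [440.3, 15.2, 76.1]
ee_rot: [-90.0, -0.2, 3.0]
force: [0.8, -0.5, -2.3]
gripper_width: 17.8
[439.35278598  15.22962718  74.65040494] [-89.97047955  -0.11542806   2.99611178] [-0.35522415  0.2573368  -2.65926986] [ 0.11391749 -0.13378323  0.06785271]
```

View pics/t8.png

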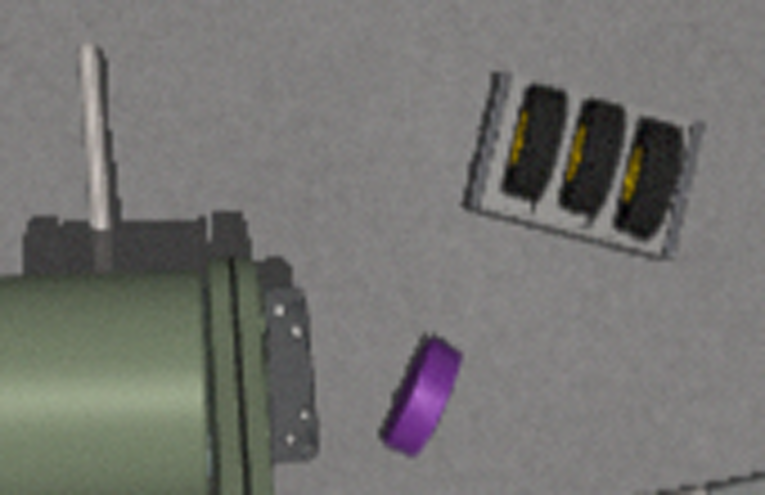

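View pics/w8.png

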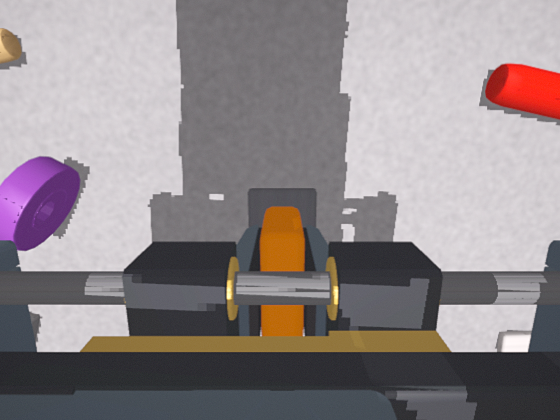

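Run:
```python
from h import *
np.set_printoptions(precision=1,suppress=True)
T0=RT()
c=lambda x,y:(x/4.5+250,y/4.5+180)
q=onz('top',c(91,48),78.7)[0];print('tip top cam',q, 'tool',T0[:3,:3].T@(q-T0[:3,3]))
for n,p in [('grease',(281,137)),('cleaner',(334,130)),('drink',(227,133))]: print(n,onz('top',p,20)[0])
m,d,t=np.load('rack.npy')
B=[m+15*d+.34*t+[0,0,36.7],m+45*d-4.9*t+[0,0,37.2],m+75*d+6.7*t+[0,0,41]]; np.save('bores.npy',B);print(np.array(B))
E0=np.eye(4);E0[:3,:3]=T0[:3,:3];E0[:3,3]=[440,15.2,76]
dd=np.array([np.cos(np.radians(-105.8)),np.sin(np.radians(-105.8)),0])
# tool target: tip at tool (168,-4,0)
R=down(-105.8); tip=B[0]-(35)*dd; tip[2]=37.3
p=tip-R@[168,-4,0]; print('pre',p)
E=plan([530,12,105],down(-51.4),10,E0); E=plan(p+[0,0,50],R,10,E)
```

```text
tip top cam [606.4  21.2  78.7] tool [167.2  -3.7  -2.8]
grease [744.9  -5.5  20. ]
cleaner [ 758.6 -132.7   20. ]
drink [758.4 123.5  20. ]
[[ 559.7 -190.4   36.7]
 [ 556.7 -220.7   37.2]
 [ 537.6 -246.5   41. ]]
pre [615.    4.9  33.3]
turn/row 5.439626203940284 shift/row 9.46109930187819
[[9.0, -2.9, -0.8], [0.0, 5.4, 0.0]]
[[9.0, -2.9, 0.1], [0.0, 5.5, 0.0]]
[[9.0, -2.8, 0.9], [0.0, 5.4, 0.0]]
[[8.8, -2.9, 1.7], [0.0, 5.5, 0.0]]
[[8.6, -2.9, 2.7], [0.0, 5.4, 0.0]]
[[8.4, -2.9, 3.4], [0.0, 5.4, 0.1]]
[[8.0, -2.9, 4.1], [-0.1, 5.5, 0.0]]
[[7.5, -2.9, 4.9], [0.0, 5.4, 0.0]]
[[7.0, -2.9, 5.6], [0.0, 5.5, 0.0]]
[[6.5, -2.9, 6.3], [0.0, 5.4, 0.0]]
end [530.  12. 105.] [-90.    0.  -51.4]
turn/row 5.439623805543426 shift/row 8.800352260037545
[[5.9, 2.2, 6.2], [0.0, 5.4, 0.0]]
[[5.2, 2.1, 6.7], [0.0, 5.5, 0.0]]
[[4.6, 2.2, 7.2], [0.0, 5.4, 0.0]]
[[3.9, 2.2, 7.6], [0.0, 5.5, 0.0]]
[[3.1, 2.1, 7.9], [0.0, 5.4, 0.0]]
[[2.4, 2.2, 8.2], [0.0, 5.4, 0.0]]
[[1.6, 2.2, 8.4], [0.0, 5.5, 0.0]]
[[0.7, 2.1, 8.5], [0.0, 5.4, 0.0]]
[[0.0, 2.2, 8.5], [0.0, 5.5, 0.0]]
[[-0.8, 2.2, 8.5], [0.0, 5.4, 0.0]]
end [615.    4.9  83.3] [ -90.    -0.  -105.8]
```

```bash
python3 -m handwheel '[[0,[9,-3,-0.8],[0,5.4,0]],[0,[9,-3,0],[0,5.5,0]],[0,[9,-3,1],[0,5.4,0]],[0,[8.8,-3,1.7],[0,5.5,0]],[0,[8.6,-3,2.7],[0,5.4,0]],[0,[8.4,-3,3.4],[0,5.4,0]],[0,[8,-3,4.1],[0,5.5,0]],[0,[7.5,-3,5],[0,5.4,0]],[0,[7,-3,5.6],[0,5.5,0]],[0,[6.5,-2,6.3],[0,5.4,0]]]' && python3 -m handwheel '[[0,[6,2,6.2],[0,5.4,0]],[0,[5.2,2,6.7],[0,5.5,0]],[0,[4.6,2,7.2],[0,5.4,0]],[0,[4,2,7.6],[0,5.5,0]],[0,[3,3,8],[0,5.4,0]],[0,[2.4,3,8.2],[0,5.4,0]],[0,[1.6,2.5,8.4],[0,5.5,0]],[0,[0.7,2,8.5],[0,5.4,0]],[0,[0,2,8.5],[0,5.5,0]],[0,[-0.8,2,8.5],[0,5.4,0]]]'
python3 - <<'E'
from h import *
np.set_printoptions(precision=2,suppress=True)
env.grab_frame('top');env.grab_frame('top'); s=env.state(); print(s['ee_pos'],s['ee_rot'],s['force'],s['qpos'])
E
```

```text
time_s: 13.23
ee_pos: [528.5, 12.1, 101.6]
ee_rot: [-90.1, 0.1, -51.7]
force: [0.2, 0.6, -2.9]
gripper_width: 17.8
time_s: 14.07
ee_pos: [613.5, 5.0, 78.4]
ee_rot: [-90.2, -0.0, -106.1]
force: [-0.6, 0.3, -1.6]
gripper_width: 17.4
[614.25   4.91  78.41] [ -90.14    0.   -105.8 ] [-0.69 -0.24 -2.01] [-0.64 28.11 94.88  0.04 57.14 15.14]
```

```bash
python3 -m handwheel '[[0,[0,6,0],[0,0,0]],[0,[0,9,0],[0,0,0]],[0,[0,9,0],[0,0,0]],[0,[0,9,0],[0,0,0]],[0,[0,7,0],[0,0,0]],[0,[0,4,0.7],[0,0,0]],[0,[0,1,0],[0,0,0]],[0,[0,0,0],[0,0,0]],[0,[0,0,0],[0,0,0]],[0,[0,0,0],[0,0,0]]]'
python3 - <<'E'
from h import *
np.set_printoptions(precision=2,suppress=True)
_,a=snap('top','t9.png',(330,170,430,260),6); _,b=snap('side','s9.png',(270,140,390,230),6); s=env.state(); print(s['ee_pos'],s['ee_rot'],s['force'])
E
```

```text
time_s: 15.0
ee_pos: [615.3, 4.8, 36.0]
ee_rot: [-89.9, 0.1, -105.8]
force: [0.4, -0.8, -2.2]
gripper_width: 17.7
[615.18   4.79  36.  ] [ -89.95    0.05 -105.8 ] [ 0.17 -0.37 -1.56]
```

View pics/t9.png

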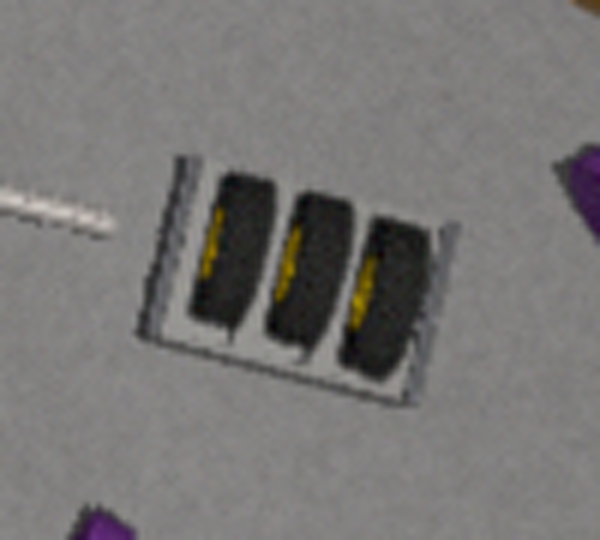

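View pics/s9.png

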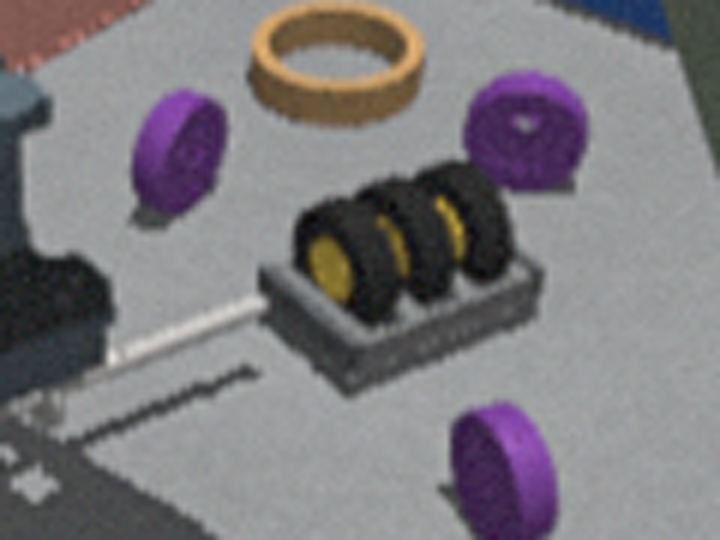

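Run:
```python
from h import *
np.set_printoptions(precision=1,suppress=True)
T=RT(); tip=T[:3,:3]@[168,-4,0]+T[:3,3]; print(tip)
print('pred top',(proj('top',tip)[0]-[330,170])*6,'side',(proj('side',tip)[0]-[270,140])*6)
print('tri',tri([('top',(330+114/6,170+226/6),None),('side',(270+267/6,140+303/6),None)]))
m,d,t=np.load('rack.npy')
for n,q in [('LT plate',m-36*t+[0,0,30]),('LB',m+36*t+[0,0,30]),('R1',m+108*d-36*t+[0,0,30]),('R2',m+108*d+36*t+[0,0,30])]: print(n,(proj('top',q)[0]-[330,170])*6,(proj('side',q)[0]-[270,140])*6)
for lat,k in [(-1.9,15),(-1.45,45),(2.23,75)]: 
    q=m+k*d+lat*t+[0,0,41]; print('bush',(proj('top',q)[0]-[330,170])*6,(proj('side',q)[0]-[270,140])*6)
```

```text
[ 569.4 -156.9   39.9]
pred top [111.1 223.1] side [261.2 295.7]
tri [ 568.4 -158.9   35.3]
LT plate [179.  149.4] [250.3 259. ]
LB [137.1 328.8] [346.5 340.3]
R1 [451.5 216.2] [438.  184.2]
R2 [411.5 396.7] [538.7 258.9]
bush [201.6 240. ] [323.2 265.4]
bush [278. 260.] [377.8 244. ]
bush [352.6 288.2] [435.8 226.4]
```

```bash
python3 -m handwheel '[[0,[0,2.7,0],[0,0,0]],[0,[3,0,0],[0,0,0]],[0,[6,0,0],[0,0,0]],[0,[8,0,0],[0,0,0]],[0,[7,0,0],[0,0,0]],[0,[4,0,0],[0,0,0]],[0,[2,0,0],[0,0,0]],[0,[0,0,0],[0,0,0]],[0,[0,0,0],[0,0,0]],[0,[0,0,0],[0,0,0]]]'
cat >> h.py <<'E'
def where():
    s=env.state();T=RT(s);m,d,t=np.load('rack.npy');tip=T[:3,:3]@[168,-4,0]+T[:3,3]
    print('t %.2f tip along %.1f lat %.2f z %.2f | yaw %.2f pitch %.2f roll %.2f | Fd %.2f Ft %.2f Fz %.2f'%(s['time_s'],(tip-m)@d,(tip-m)@t,tip[2],*s['ee_rot'][::-1],s['force']@d,s['force']@t,s['force'][2]), 'M',s['torque'].round(2))
E
python3 -c "
from h import *
where(); print(RT()[:3,3])"
```

```text
time_s: 15.93
ee_pos: [606.8, -23.9, 32.9]
ee_rot: [-90.0, 0.0, -105.8]
force: [0.3, 0.1, -1.2]
gripper_width: 17.9
t 15.93 tip along 10.0 lat 0.33 z 36.73 | yaw -105.80 pitch 0.04 roll -89.99 | Fd -0.21 Ft -0.20 Fz -1.20 M [ 0.02 -0.06  0.01]
[606.81447449 -23.93154228  32.85447743]
```

```bash
python3 -m handwheel '[[0,[1,-0.5,0],[0,0,0]],[0,[2,0,0],[0,0,0]],[0,[2,0,0],[0,0,0]],[0,[2,0,0],[0,0,0]],[0,[1,0,0],[0,0,0]],[0,[1,0,0],[0,0,0]],[0,[1,0,0],[0,0,0]],[0,[0,0,0],[0,0,0]],[0,[0,0,0],[0,0,0]],[0,[0,0,0],[0,0,0]]]'
python3 -c "
from h import *
where(); _,a=snap('top','t10.png',(330,170,430,260),6); _,b=snap('side','s10.png',(290,150,370,220),8)"
```

```text
time_s: 16.77
ee_pos: [604.0, -33.6, 33.3]
ee_rot: [-90.0, 0.0, -105.8]
force: [-0.6, -0.4, -2.6]
gripper_width: 17.9
t 16.77 tip along 20.1 lat 0.45 z 37.16 | yaw -105.80 pitch 0.04 roll -90.00 | Fd 0.52 Ft 0.44 Fz -2.57 M [ 0.07 -0.09 -0.04]
```

View pics/s10.png

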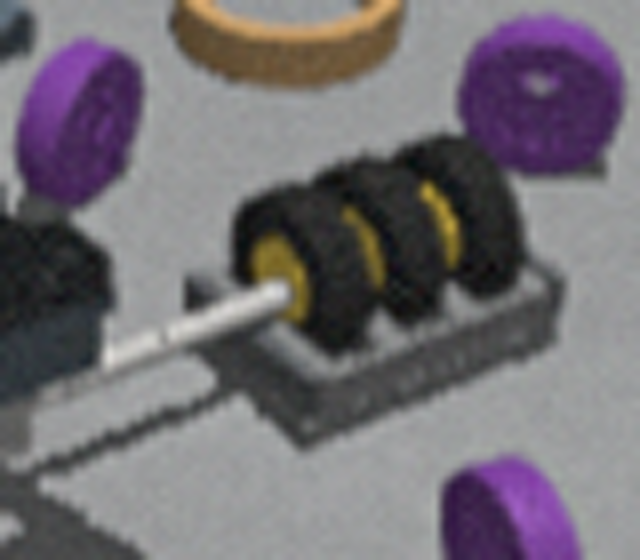

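View pics/t10.png

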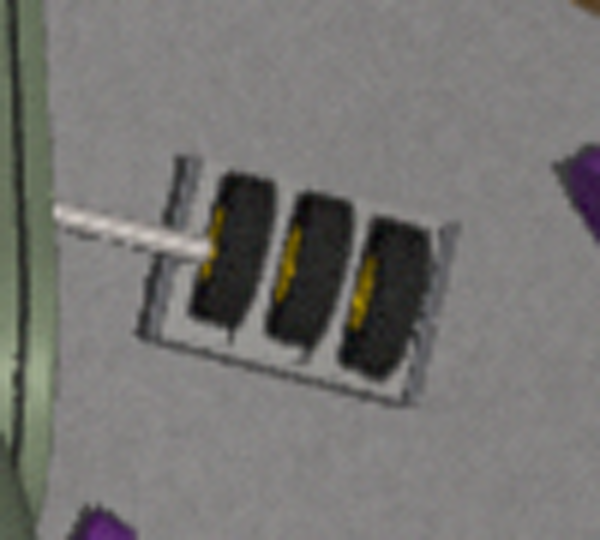

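```bash
python3 -m handwheel '[[0,[1,0,0],[0,0,0]],[0,[1,0,0],[0,0,0]],[0,[1,0,0],[0,0,0]],[0,[1,0,0],[0,0,0]],[0,[1,0,0],[0,0,0]],[0,[1,0,0],[0,0,0]],[0,[1,0,0],[0,0,0]],[0,[0,0,0],[0,0,0]],[0,[0,0,0],[0,0,0]],[0,[0,0,0],[0,0,0]]]'
python3 -c "
from h import *
where(); _,a=snap('top','t11.png',(330,170,430,260),6); _,b=snap('side','s11.png',(290,150,370,220),8)
import cv2; o=cv2.imread('pics/s10.png').astype(int);n=cv2.imread('pics/s11.png').astype(int)
cv2.imwrite('pics/ds.png',np.clip(abs(o-n)*4,0,255).astype('uint8'))"
```

```text
time_s: 17.7
ee_pos: [602.1, -40.4, 33.3]
ee_rot: [-90.0, 0.0, -105.8]
force: [0.2, 0.2, -3.3]
gripper_width: 18.0
t 17.70 tip along 27.1 lat 0.48 z 37.17 | yaw -105.81 pitch 0.04 roll -90.00 | Fd -0.23 Ft -0.18 Fz -3.29 M [ 0.02 -0.09 -0.01]
```

View pics/s11.png

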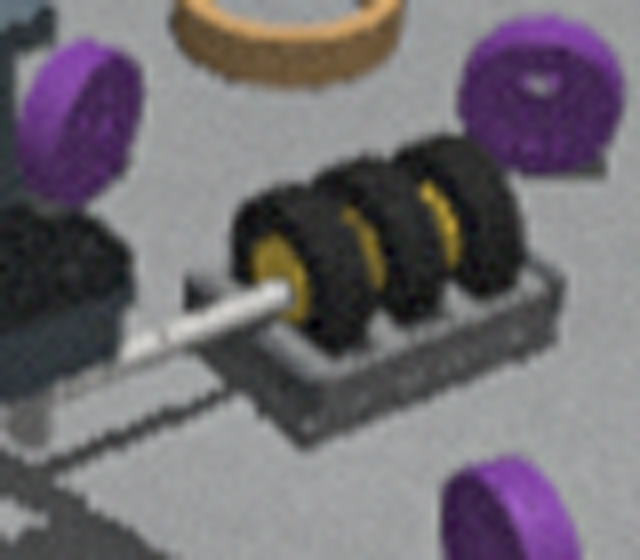

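View pics/ds.png

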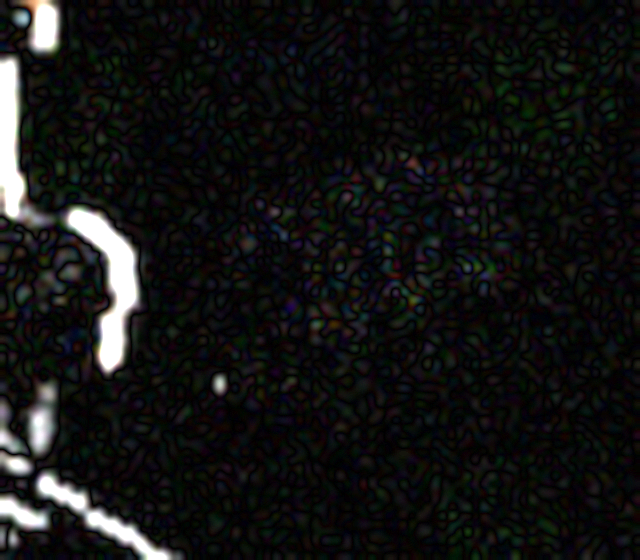

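```bash
python3 -m handwheel '[[0,[2,0,0],[0,0,0]],[0,[3,0,0],[0,0,0]],[0,[4,0,0],[0,0,0]],[0,[3,0,0],[0,0,0]],[0,[1,0,0],[0,0,0]],[0,[0,0,1.5],[0,0,0]],[0,[0,0,1.5],[0,0,0]],[0,[0,0,1],[0,0,0]],[0,[0,0,0],[0,0,0]],[0,[0,0,0],[0,0,0]]]'
cat > look.py <<'E'
import sys; from h import *
where(); n,o=sys.argv[1],sys.argv[2]
_,b=snap('side',f's{n}.png',(290,150,370,220),8); _,a=snap('top',f't{n}.png',(340,185,410,245),8)
P=cv2.imread(f'pics/s{o}.png').astype(int);N=cv2.imread(f'pics/s{n}.png')
D=np.clip(abs(P-N.astype(int))*4,0,255).astype('uint8')
cv2.imwrite(f'pics/d{n}.png',cv2.resize(np.hstack([N,D])[100:480],None,fx=.62,fy=.62))
E
python3 look.py 12 11
```

```text
time_s: 18.63
ee_pos: [602.5, -53.9, 33.2]
ee_rot: [-90.0, 0.0, -105.8]
force: [-0.1, 0.3, -2.5]
gripper_width: 17.9
t 18.63 tip along 40.1 lat -3.52 z 37.13 | yaw -105.79 pitch 0.03 roll -90.00 | Fd -0.28 Ft 0.19 Fz -2.47 M [ 0.05 -0.08  0.02]
```

View pics/d12.png

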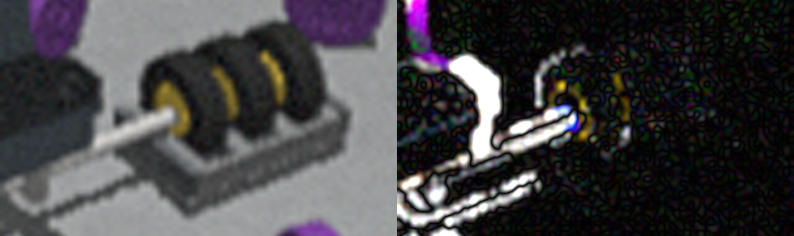

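View pics/t12.png

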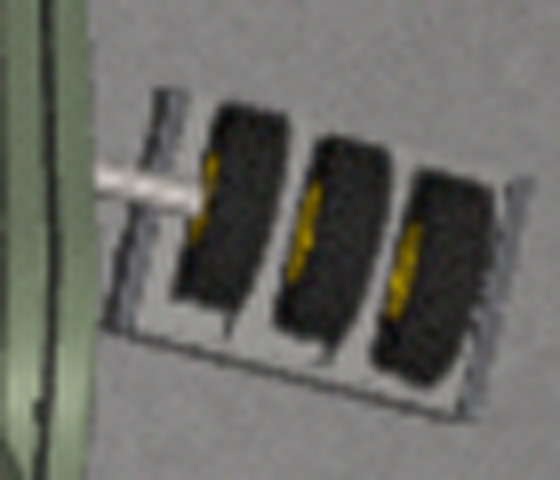

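```bash
python3 -m handwheel '[[0,[1,0,0.3],[0,0,0]],[0,[2,0,0.3],[0,0,0]],[0,[2,0,0],[0,0,0]],[0,[2,0,0],[0,0,0]],[0,[1,0,0],[0,0,0]],[0,[1,0,0],[0,0,0]],[0,[1,0,0],[0,0,0]],[0,[1,0,0],[0,0,0]],[0,[1,0,0],[0,0,0]],[0,[0,0,0],[0,0,0]]]'
python3 look.py 13 12
```

```text
time_s: 19.57
ee_pos: [599.6, -65.9, 33.2]
ee_rot: [-90.0, 0.0, -105.8]
force: [0.2, 0.1, -2.3]
gripper_width: 17.3
t 19.57 tip along 52.3 lat -3.92 z 37.16 | yaw -105.81 pitch 0.03 roll -90.01 | Fd -0.14 Ft -0.19 Fz -2.32 M [ 0.01 -0.03 -0.04]
```

View pics/d13.png

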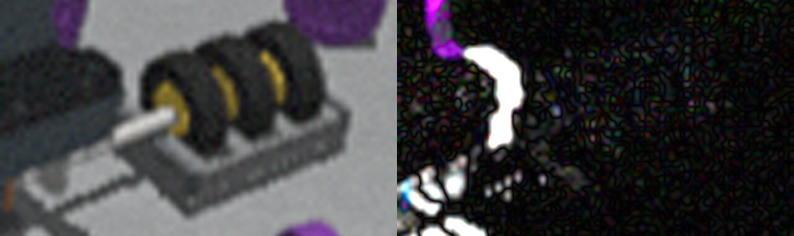

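```bash
python3 -m handwheel '[[0,[1,0,0],[0,0,0]],[0,[1,0,0],[0,0,0]],[0,[1,0,0],[0,0,0]],[0,[1,0,0],[0,0,0]],[0,[1,0,0],[0,0,0]],[0,[1,0,0],[0,0,0]],[0,[1,0,0],[0,0,0]],[0,[0,0,0],[0,0,0]],[0,[0,0,0],[0,0,0]],[0,[0,0,0],[0,0,0]]]'
python3 look.py 14 13
```

```text
time_s: 20.5
ee_pos: [597.8, -72.5, 33.2]
ee_rot: [-90.0, 0.0, -105.8]
force: [-0.1, -0.4, -2.1]
gripper_width: 17.6
t 20.50 tip along 59.2 lat -3.89 z 37.12 | yaw -105.81 pitch 0.04 roll -90.01 | Fd 0.46 Ft 0.02 Fz -2.14 M [ 0.07 -0.05 -0.05]
```

View pics/d14.png

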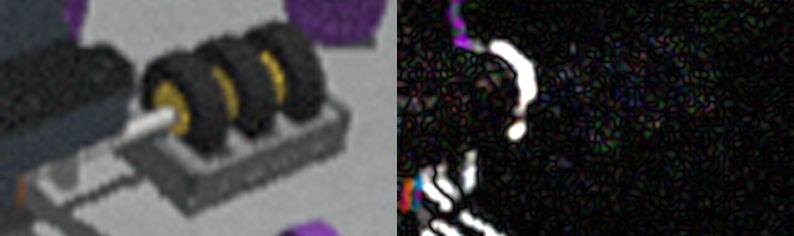

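```bash
python3 -m handwheel '[[0,[2,0,0],[0,0,0]],[0,[3,0,0],[0,0,0]],[0,[3,0,0],[0,0,0]],[0,[2.5,0,0],[0,0,0]],[0,[0,0,-1],[0,0,0]],[0,[0,0,-1.5],[0,0,0]],[0,[0,0,-1.5],[0,0,0]],[0,[0,0,-1],[0,0,0]],[0,[0,0,0],[0,0,0]],[0,[0,0,0],[0,0,0]]]'
python3 look.py 15 14
```

```text
time_s: 21.43
ee_pos: [590.2, -81.1, 33.3]
ee_rot: [-90.0, 0.0, -105.8]
force: [0.2, 0.1, -2.0]
gripper_width: 17.7
t 21.43 tip along 69.5 lat 1.02 z 37.24 | yaw -105.79 pitch 0.03 roll -89.98 | Fd -0.14 Ft -0.21 Fz -2.04 M [ 0.02 -0.15  0.01]
```

View pics/d15.png

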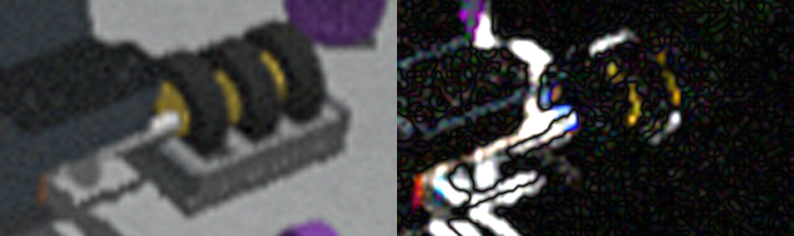

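```bash
python3 -m handwheel '[[0,[0,0,-1],[0,0,0]],[0,[0,-0.5,-1],[0,0,0]],[0,[0,-0.5,-1],[0,0,0]],[0,[0,-0.7,-0.7],[0,0,0]],[0,[0,-0.7,-0.3],[0,0,0]],[0,[0,-0.4,0],[0,0,0]],[0,[0,0,0],[0,0,0]],[0,[0,0,0],[0,0,0]],[0,[0,0,0],[0,0,0]],[0,[0,0,0],[0,0,0]]]'
python3 look.py 16 15
```

```text
time_s: 22.37
ee_pos: [586.4, -80.1, 36.1]
ee_rot: [-90.0, 0.0, -105.8]
force: [1.1, 0.5, -3.9]
gripper_width: 17.8
t 22.37 tip along 69.6 lat 5.02 z 39.98 | yaw -105.80 pitch 0.03 roll -89.99 | Fd -0.76 Ft -0.93 Fz -3.91 M [ 0.07 -0.31  0.16]
```

View pics/d16.png

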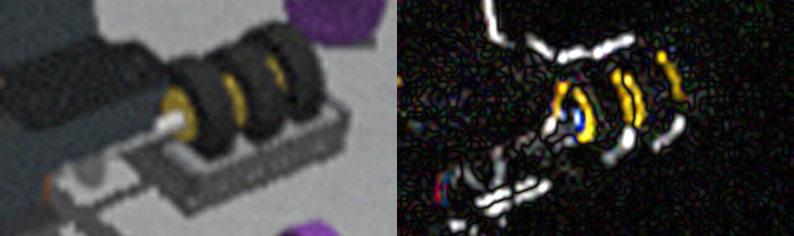

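View pics/t16.png

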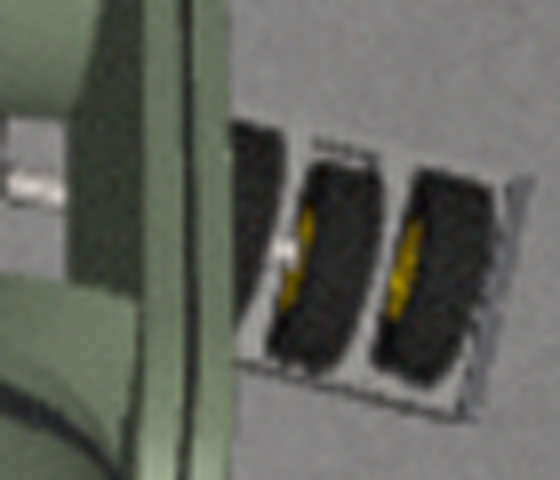

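```bash
python3 -m handwheel '[[0,[1,0,-0.3],[0,0,0]],[0,[2,0,-0.3],[0,0,0]],[0,[2,0,0],[0,0,0]],[0,[1,0,0],[0,0,0]],[0,[1,0,0],[0,0,0]],[0,[1,0,0],[0,0,0]],[0,[1,0,0],[0,0,0]],[0,[1,0,0],[0,0,0]],[0,[1,0,0],[0,0,0]],[0,[1,0,0],[0,0,0]]]'
python3 look.py 17 16
```

```text
time_s: 23.3
ee_pos: [582.4, -91.5, 36.1]
ee_rot: [-90.0, 0.0, -105.8]
force: [0.5, 1.8, -1.5]
gripper_width: 17.3
t 23.30 tip along 81.6 lat 5.76 z 40.02 | yaw -105.81 pitch 0.04 roll -89.99 | Fd -1.90 Ft 0.01 Fz -1.50 M [ 0.32 -0.36  0.11]
```

View pics/d17.png

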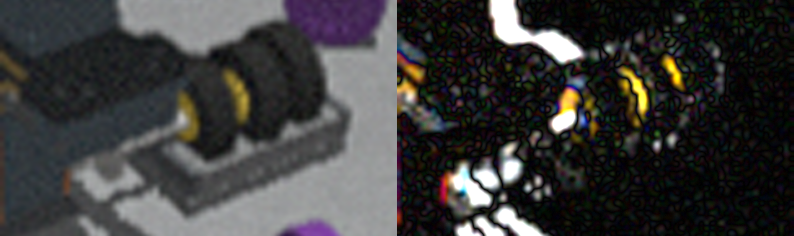

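View pics/t17.png

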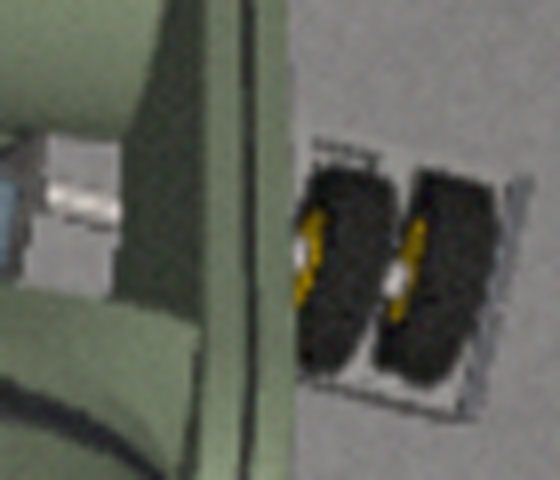

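```bash
python3 -m handwheel '[[0,[0,0.4,0],[0,0,0]],[0,[0,0.3,0],[0,0,0]],[0,[0.5,0,0],[0,0,0]],[0,[0.5,0,0],[0,0,0]],[0,[0.5,0,0],[0,0,0]],[0,[0.5,0,0],[0,0,0]],[0,[0.5,0,0],[0,0,0]],[0,[0.5,0,0],[0,0,0]],[0,[0,0,0],[0,0,0]],[0,[0,0,0],[0,0,0]]]'
python3 look.py 18 17
python3 - <<'E'
import cv2,numpy as np
a=[cv2.imread(f'pics/t{i}.png') for i in (16,17,18)]
d=np.clip(abs(a[2].astype(int)-a[1])*4,0,255).astype('uint8')
cv2.imwrite('pics/tt.png',np.hstack([x[120:440,280:540] for x in a[1:]+[d]]))
E
```

```text
time_s: 24.23
ee_pos: [581.5, -94.4, 35.3]
ee_rot: [-90.0, 0.0, -105.8]
force: [0.7, -0.3, -1.9]
gripper_width: 17.5
t 24.23 tip along 84.7 lat 5.92 z 39.20 | yaw -105.81 pitch 0.03 roll -90.01 | Fd 0.14 Ft -0.72 Fz -1.91 M [ 0.04 -0.26  0.16]
```

View pics/d18.png

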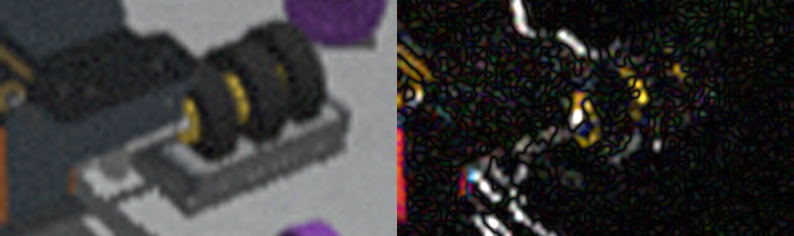

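View pics/tt.png

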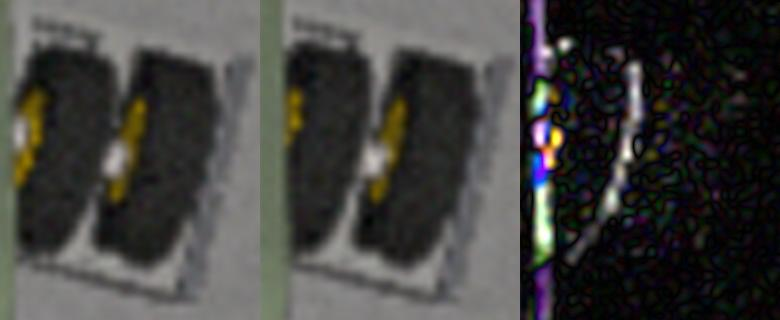

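```bash
python3 -m handwheel '[[0,[0.5,0,0],[0,0,0]],[0,[1,0,0],[0,0,0]],[0,[1,0,0],[0,0,0]],[0,[1,0,0],[0,0,0]],[0,[1,0,0],[0,0,0]],[0,[1,0,0],[0,0,0]],[0,[1,0,0],[0,0,0]],[0,[0,0,0],[0,0,0]],[0,[0,0,0],[0,0,0]],[0,[0,0,0],[0,0,0]]]'
python3 look.py 19 18
python3 - <<'E'
import cv2,numpy as np
a=[cv2.imread(f'pics/t{i}.png') for i in (18,19)]
d=np.clip(abs(a[1].astype(int)-a[0])*4,0,255).astype('uint8')
cv2.imwrite('pics/tt.png',np.hstack([x[120:440,280:540] for x in a+[d]]))
E
```

```text
time_s: 25.17
ee_pos: [579.8, -100.7, 35.3]
ee_rot: [-90.0, 0.0, -105.8]
force: [-0.2, -1.0, -2.2]
gripper_width: 18.0
t 25.17 tip along 91.2 lat 5.87 z 39.22 | yaw -105.81 pitch 0.03 roll -90.01 | Fd 1.02 Ft -0.03 Fz -2.16 M [-0.01 -0.22  0.07]
```

View pics/d19.png

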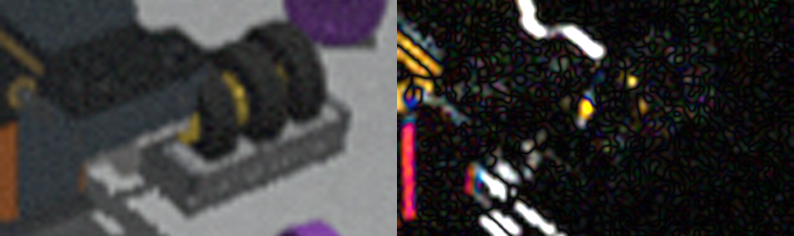

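View pics/tt.png

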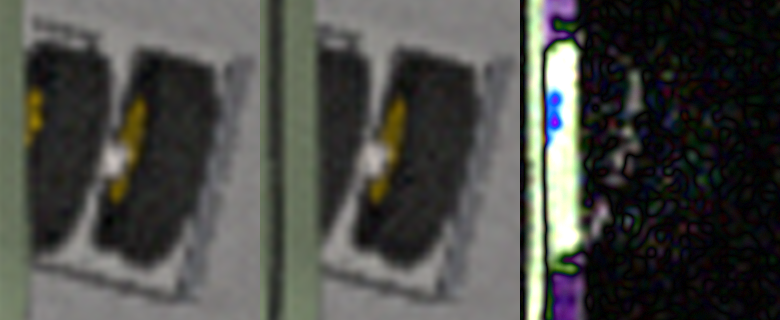

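```bash
python3 -m handwheel '[[0,[1,0,0],[0,0,0]],[0,[2,0,0],[0,0,0]],[0,[2,0,0],[0,0,0]],[0,[2,0,0],[0,0,0]],[0,[2,0,0],[0,0,0]],[0,[2,0,0],[0,0,0]],[0,[2,0,0],[0,0,0]],[0,[1.5,0,0],[0,0,0]],[0,[1,0,0],[0,0,0]],[0,[0,0,0],[0,0,0]]]'
python3 look.py 20 19
```

```text
time_s: 26.1
ee_pos: [575.5, -115.8, 35.3]
ee_rot: [-90.0, 0.0, -105.8]
force: [0.9, 0.3, -2.3]
gripper_width: 18.0
t 26.10 tip along 106.9 lat 5.95 z 39.22 | yaw -105.81 pitch 0.03 roll -90.00 | Fd -0.50 Ft -0.77 Fz -2.35 M [ 0.07 -0.24  0.04]
```

View pics/d20.png

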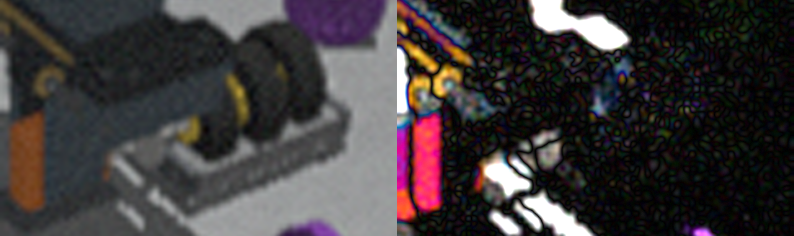

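View pics/t20.png

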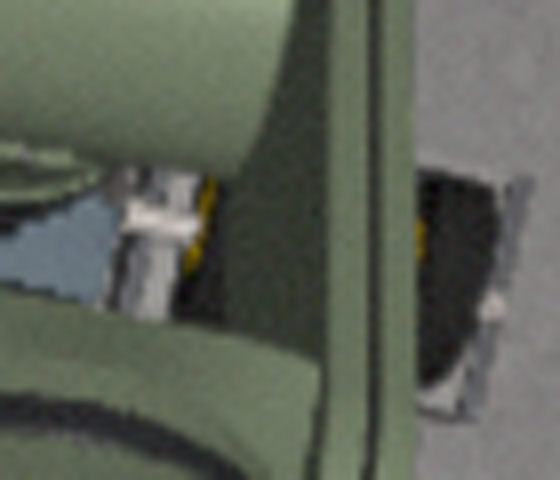

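```bash
python3 -m handwheel '[[0,[0,-1.5,0],[0,0,-1]],[0,[0,-2,0],[0,0,-1]],[0,[0,-2,0],[0,0,-1]],[0,[0,-3,0],[0,0,-1]],[0,[0,-4,0],[0,0,0]],[0,[0,-4,0],[0,0,0]],[0,[0,-5,0],[0,0,0]],[0,[0,-5,0],[0,0,0]],[0,[0,-3,0],[0,0,0]],[0,[0,-1,0],[0,0,0]]]' 60
python3 look.py 21 20
```

```text
time_s: 27.03
ee_pos: [576.5, -114.0, 66.7]
ee_rot: [-89.9, -4.0, -105.8]
force: [-0.4, -1.6, -4.6]
gripper_width: 17.9
t 27.03 tip along 104.2 lat 5.54 z 82.27 | yaw -105.83 pitch -3.95 roll -89.92 | Fd 1.65 Ft -0.00 Fz -4.56 M [ 0.42 -0.22  0.01]
```

View pics/s21.png

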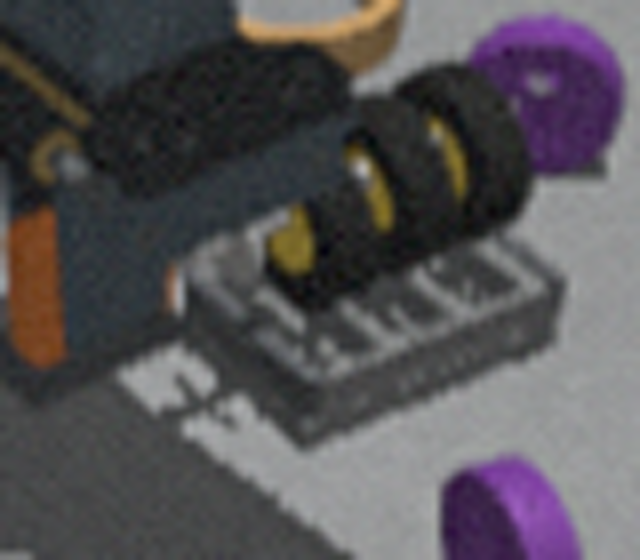

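View pics/t21.png

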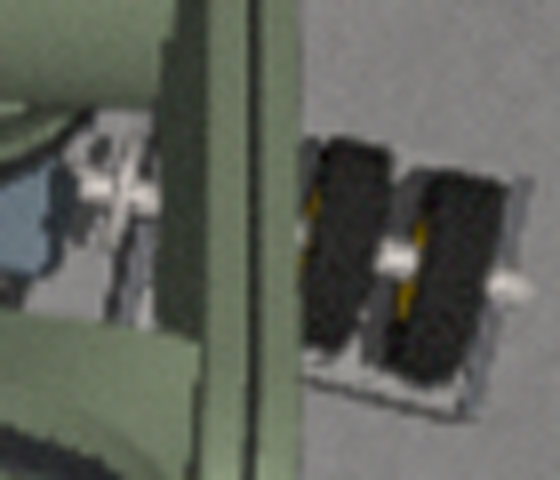

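```bash
python3 -m handwheel '[[0,[0,-5,0],[0,0,0]],[0,[0,-10,0],[0,0,0]],[0,[0,-12,0],[0,0,-1]],[0,[0,-10,0],[0,0,-3]],[0,[0,-5,0],[0,0,-4]],[0,[0,-3,0],[0,0,-5]],[0,[0,0,0],[0,0,-5]],[0,[0,0,0],[0,0,-4]],[0,[0,0,0],[0,0,-1]],[0,[0,0,0],[0,0,0]]]' 60
python3 -c "
from h import *
where(); _,b=snap('side','s22.png',(260,110,400,220),5.5); snap('top','t22.png',(300,170,430,260),6)"
```

```text
time_s: 27.97
ee_pos: [577.7, -108.4, 110.1]
ee_rot: [-90.0, -26.9, -105.7]
force: [0.6, -0.4, -4.5]
gripper_width: 17.6
t 27.97 tip along 79.2 lat 5.38 z 189.66 | yaw -105.68 pitch -26.89 roll -90.04 | Fd 0.20 Ft -0.70 Fz -4.49 M [ 0.91 -0.34 -0.02]
```

View pics/s22.png

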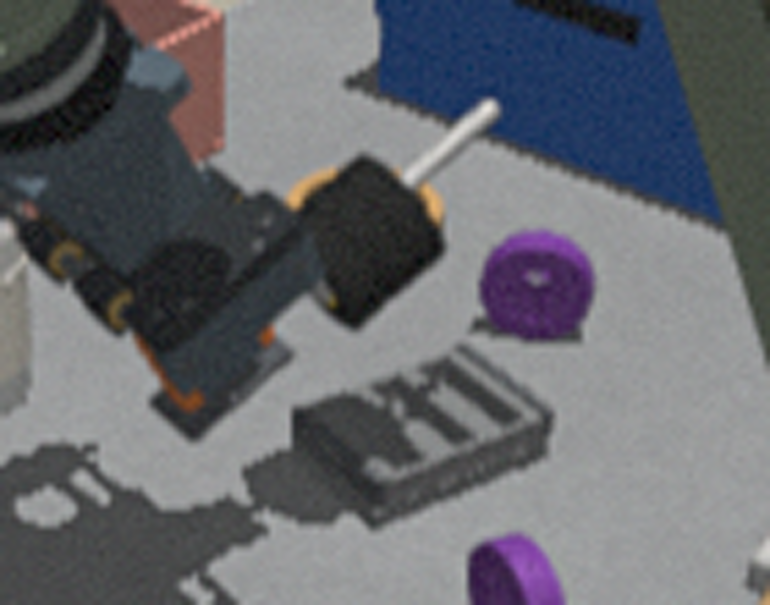

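View pics/t22.png

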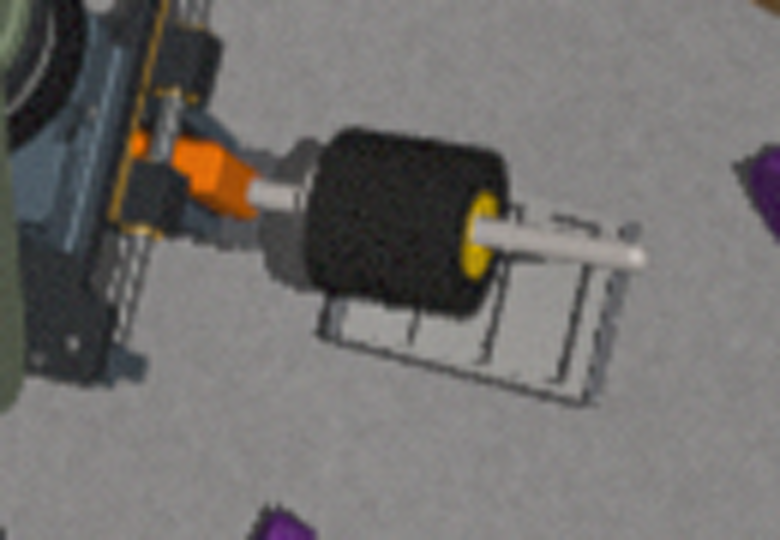

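Run:
```python
import cv2,numpy as np
a=cv2.imread('pics/top0.png')[130:340,0:230];b=cv2.imread('pics/side0.png')[240:420,0:240]
cv2.imwrite('pics/left.png',np.hstack([cv2.resize(a,(400,365)),cv2.resize(b,(400,365))]))
```

```text
(no output)
```

View pics/left.png

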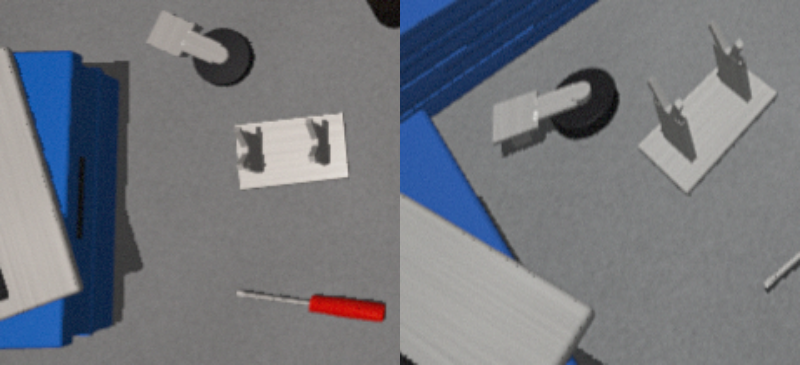

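Run:
```python
from h import *
np.set_printoptions(precision=0,suppress=True)
print('slab',tri([('top',(46,297),None),('side',(114,394),None)]))
print('box',tri([('top',(41.4,160.5),None),('side',(15,294),None)]))
print('base edge',onz('top',(68,240),0))
# stand posts tops from side/top: right panel (712,22)->, (740,42)
for s in [((712-400)*.6,240+22*.493),((740-400)*.6,240+42*.493),((652-400)*.6,240+80*.493),((678-400)*.6,240+103*.493)]: print('post',s,onz('side',s,94)[0])
print('castor wheel near',onz('top',(128,178),0))
```

```text
slab [389. 480. 156.]
box [674. 504. 145.]
base edge [[513. 509.   0.]]
post (187.2, 250.846) [587. 228.  94.]
post (204.0, 260.706) [540. 223.  94.]
post (151.2, 279.44) [577. 319.  94.]
post (166.79999999999998, 290.779) [532. 315.  94.]
castor wheel near [[659. 367.   0.]]
```

Run:
```python
from h import *
E=plan([568,105,165],down(-95,26),10); E=plan([554.2,354.6,150],down(-84.7,22),10,E)
```

```text
turn/row 1.0855374518636558 shift/row 22.19963408104896
[[-15.8, -14.1, -6.8], [0.5, -1.0, 0.1]]
[[-15.9, -14.1, -6.3], [0.5, -0.9, 0.1]]
[[-16.0, -14.1, -6.0], [0.4, -1.0, 0.1]]
[[-16.2, -14.2, -5.6], [0.5, -1.0, 0.1]]
[[-16.3, -14.1, -5.2], [0.5, -0.9, 0.0]]
[[-16.4, -14.2, -4.8], [0.5, -1.0, 0.1]]
[[-16.4, -14.2, -4.4], [0.5, -1.0, 0.1]]
[[-16.6, -14.3, -4.0], [0.4, -1.0, 0.1]]
[[-16.7, -14.2, -3.6], [0.5, -0.9, 0.1]]
[[-16.7, -14.2, -3.3], [0.5, -1.0, 0.1]]
end [568. 105. 165.] [-90. -26. -95.]
turn/row 1.1039041697645073 shift/row 25.04241052765367
[[-22.9, -9.5, -3.5], [0.4, -0.9, 0.4]]
[[-23.0, -9.4, -3.2], [0.4, -1.0, 0.4]]
[[-23.2, -9.2, -2.6], [0.5, -0.9, 0.4]]
[[-23.2, -9.0, -2.2], [0.4, -1.0, 0.4]]
[[-23.3, -9.0, -1.8], [0.4, -0.9, 0.4]]
[[-23.4, -8.7, -1.3], [0.4, -0.9, 0.4]]
[[-23.5, -8.7, -0.8], [0.4, -1.0, 0.4]]
[[-23.6, -8.4, -0.4], [0.5, -0.9, 0.4]]
[[-23.6, -8.3, -0.0], [0.4, -1.0, 0.4]]
[[-23.7, -8.2, 0.5], [0.4, -0.9, 0.4]]
end [554.2 354.6 150.1] [-90.  -22.  -84.7]
```

```bash
python3 -m handwheel '[[0,[-5,-8,-2],[0.4,-0.8,0]],[0,[-9,-13,-4],[0.5,-1,0]],[0,[-13,-16,-5],[0.5,-1,0]],[0,[-16,-17,-5.5],[0.5,-1,0]],[0,[-17,-17,-5],[0.5,-1,0]],[0,[-18,-15,-5],[0.5,-1,0]],[0,[-19,-13,-4.5],[0.5,-1,0]],[0,[-20,-12,-4],[0.5,-1,0]],[0,[-20,-11,-4],[0.5,-1,0]],[0,[-20,-11,-4],[0.5,-1,0]]]' 60
python3 - <<'E'
from h import *
T=RT();T[1,3]+=3
plan([554.2,354.6,155],down(-84.7,22),10,T)
E
```

```text
time_s: 28.9
ee_pos: [570.9, 96.8, 159.4]
ee_rot: [-90.0, -26.8, -94.8]
force: [-0.8, -0.5, -4.3]
gripper_width: 17.6
turn/row 1.1153491974647722 shift/row 25.53366397234445
[[-22.7, -11.0, -3.8], [0.4, -0.9, 0.5]]
[[-22.9, -10.8, -3.3], [0.4, -0.9, 0.5]]
[[-23.0, -10.7, -2.9], [0.4, -1.0, 0.4]]
[[-23.2, -10.5, -2.5], [0.5, -0.9, 0.5]]
[[-23.2, -10.3, -1.9], [0.4, -0.9, 0.5]]
[[-23.4, -10.2, -1.6], [0.4, -0.9, 0.5]]
[[-23.5, -9.9, -1.1], [0.4, -0.9, 0.5]]
[[-23.6, -9.8, -0.6], [0.4, -0.9, 0.5]]
[[-23.7, -9.5, -0.2], [0.4, -1.0, 0.4]]
[[-23.7, -9.4, 0.2], [0.4, -0.9, 0.5]]
end [554.2 354.6 155. ] [-90.  -22.  -84.7]
```

```bash
python3 -m handwheel '[[0,[-22.7,-11,-3.8],[0.4,-0.9,0.5]],[0,[-23,-11,-3.3],[0.4,-0.9,0.5]],[0,[-23,-10.7,-3],[0.4,-1,0.4]],[0,[-23.2,-10.5,-2.5],[0.5,-0.9,0.5]],[0,[-23.2,-10.3,-2],[0.4,-0.9,0.5]],[0,[-23.4,-10.2,-1.6],[0.4,-0.9,0.5]],[0,[-23.5,-10,-1],[0.4,-0.9,0.5]],[0,[-23.6,-9.8,-0.6],[0.4,-0.9,0.5]],[0,[-16,-6,-0.2],[0.4,-1,0.4]],[0,[-8,-3,0],[0.4,-0.9,0.5]]]' 60
python3 - <<'E'
from h import *
s=env.state();print(s['ee_pos'],s['ee_rot'])
snap('top','t23.png',(100,150,300,270),4); snap('side','s23.png',(80,180,280,340),4);print(env.state()['ee_pos'])
plan([554.2,354.6,125],down(-84.7,5),9)
E
```

```text
time_s: 29.73
ee_pos: [555.7, 327.4, 153.7]
ee_rot: [-90.1, -22.0, -84.5]
force: [-0.4, 0.0, -5.0]
gripper_width: 17.8
[555.69802072 327.42137202 153.73296462] [-90.11859102 -21.97428855 -84.50908498]
[555.72359367 325.3937065  153.71729329]
turn/row 1.9000645648241747 shift/row 4.554216403782013
[[-4.2, 1.7, 0.1], [0.0, 0.0, 1.9]]
[[-4.2, 1.9, 0.2], [0.0, 0.0, 1.9]]
[[-4.0, 2.0, 0.1], [0.0, 0.0, 1.9]]
[[-4.1, 2.2, 0.2], [0.1, 0.0, 1.9]]
[[-3.9, 2.2, 0.1], [0.0, 0.0, 1.9]]
[[-3.9, 2.4, 0.1], [0.0, 0.1, 1.9]]
[[-3.7, 2.6, 0.2], [0.0, 0.0, 1.9]]
[[-3.7, 2.6, 0.1], [0.0, 0.0, 1.9]]
[[-3.6, 2.8, 0.1], [0.0, 0.0, 1.9]]
end [554.2 354.6 125. ] [-90.   -5.  -84.7]
```

View pics/t23.png

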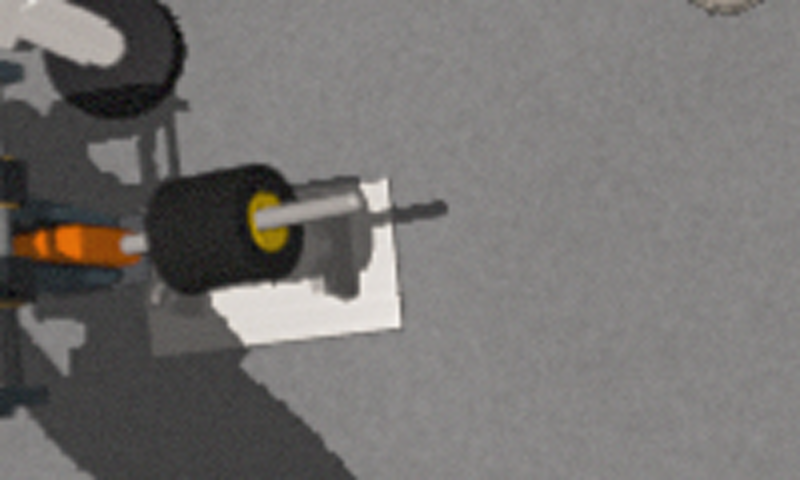

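View pics/s23.png

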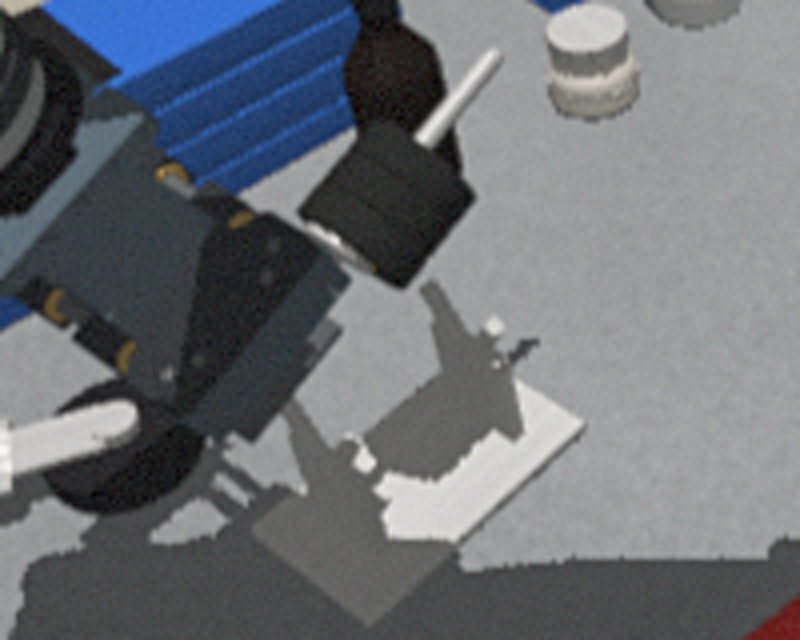

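```bash
python3 -m handwheel '[[0,[-4.2,1.7,0.1],[0,0,1.9]],[0,[-4.2,1.9,0.2],[0,0,1.9]],[0,[-4,2,0.1],[0,0,1.9]],[0,[-4,2.2,0.1],[0,0,1.9]],[0,[-4,2.2,0.1],[0,0,1.9]],[0,[-3.9,2.4,0.1],[0,0,1.9]],[0,[-3.7,2.6,0.1],[0,0,1.9]],[0,[-3.7,2.6,0.1],[0,0,1.9]],[0,[-3.6,2.8,0],[0,0,1.9]],[0,[0,0,0],[0,0,0]]]' 60
python3 - <<'E'
from h import *
snap('top','t24.png',(110,170,230,260),6); snap('side','s24.png',(120,200,260,340),5);s=env.state();print(s['ee_pos'],s['ee_rot'],s['force'])
E
```

```text
time_s: 30.67
ee_pos: [554.1, 350.4, 124.4]
ee_rot: [-90.3, -5.2, -84.9]
force: [0.0, -0.8, -5.1]
gripper_width: 17.7
[554.36346563 351.59840491 124.80718778] [-90.20671215  -5.16174136 -84.83650657] [-0.09239525  0.0752418  -5.34481105]
```

View pics/t24.png

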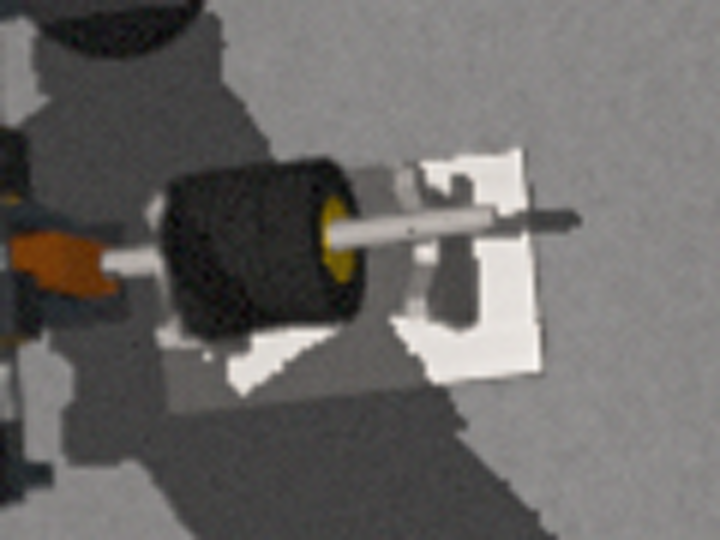

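View pics/s24.png

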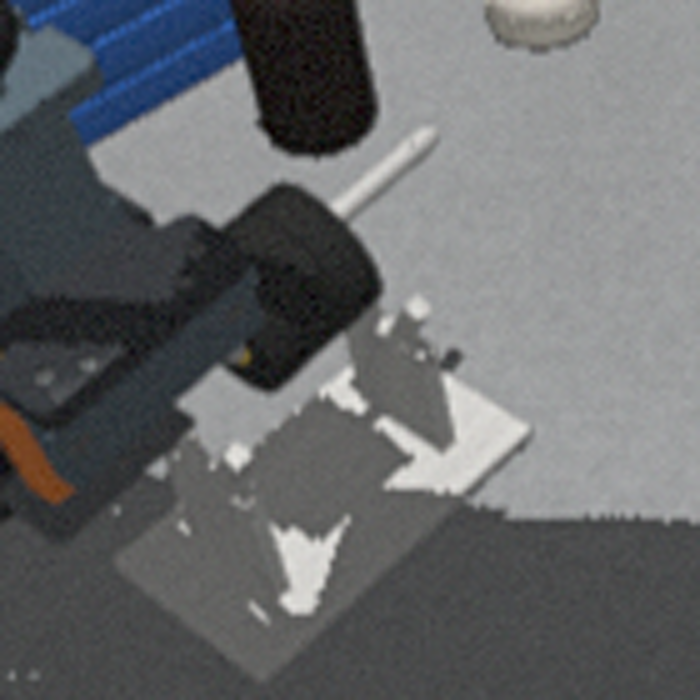

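Run:
```python
from h import *
np.set_printoptions(precision=0,suppress=True)
y=np.radians(-84.7);ds=np.array([np.cos(y),np.sin(y),0]);ns=np.array([-ds[1],ds[0],0]);c=np.array([562,270.5,0])
f=cv2.imread('pics/t24.png');g=cv2.imread('pics/s24.png')
def pt(q,col):
    a=(proj('top',q)[0]-[110,170])*6;b=(proj('side',q)[0]-[120,200])*5
    cv2.circle(f,tuple(map(int,a)),3,col,-1);cv2.circle(g,tuple(map(int,b)),3,col,-1)
for s in(-1,1):
    for k in (-25,25): 
        for w in (-4,4): pt(c+(s*45.5+w)*ds+k*ns+[0,0,94],(0,0,255))
    for k in (-45,45): pt(c+s*75*ds+k*ns+[0,0,8],(0,255,0))
T=RT()
for x in (36,127,165): pt(T[:3,:3]@[x+3,-4,0]+T[:3,3],(255,0,0))
cv2.imwrite('pics/ov.png',np.hstack([cv2.resize(f,(440,330)),cv2.resize(g,(330,330))]))
```

```text
(no output)
```

View pics/ov.png

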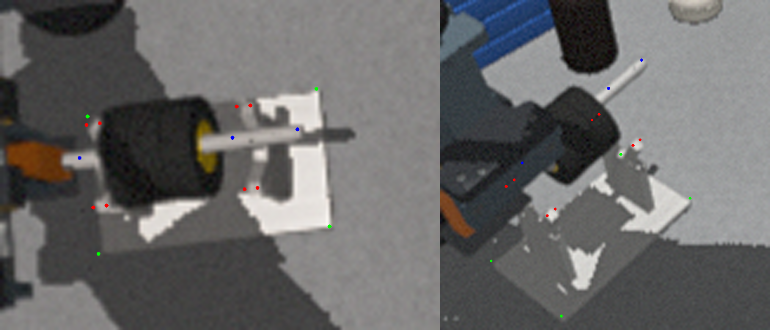

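Run:
```python
from h import *
plan([554.3,354.6,76],down(-84.7,1.5),9)
```

```text
turn/row 0.40783941979864086 shift/row 5.433271051158005
[[-0.8, 5.4, 0.0], [0.0, 0.0, 0.4]]
[[-0.8, 5.3, 0.1], [0.0, 0.0, 0.4]]
[[-0.7, 5.4, 0.0], [0.1, 0.0, 0.4]]
[[-0.8, 5.4, 0.1], [0.0, -0.1, 0.4]]
[[-0.6, 5.4, -0.0], [0.0, 0.0, 0.4]]
[[-0.7, 5.4, 0.0], [0.0, 0.0, 0.4]]
[[-0.5, 5.4, 0.1], [0.1, 0.0, 0.4]]
[[-0.6, 5.4, -0.0], [0.0, 0.0, 0.5]]
[[-0.5, 5.4, 0.0], [0.0, 0.0, 0.4]]
end [554.3 354.6  76. ] [-90.   -1.5 -84.7]
```

```bash
python3 -m handwheel '[[0,[-0.8,5,0],[0,0,0.4]],[0,[-0.8,5.5,0],[0,0,0.4]],[0,[-0.7,5.5,0],[0,0,0.4]],[0,[-0.7,5.5,0.1],[0,0,0.4]],[0,[-0.6,5.5,0],[0,0,0.4]],[0,[-0.6,5.5,0],[0,0,0.4]],[0,[-0.5,5.4,0.1],[0,0,0.4]],[0,[-0.5,5.4,0],[0,0,0.4]],[0,[-0.5,4,0],[0,0,0.4]],[0,[0,1,0],[0,0,0]]]' 60
python3 - <<'E'
from h import *
snap('top','t25.png',(110,170,230,260),5); snap('side','s25.png',(120,200,260,340),5);s=env.state();print(s['ee_pos'],s['ee_rot'],s['force'],s['torque'])
a=cv2.imread('pics/t25.png');b=cv2.imread('pics/s25.png');cv2.imwrite('pics/ts25.png',np.hstack([cv2.resize(a,(430,322)),cv2.resize(b,(370,370))[:322]]))
E
```

```text
time_s: 31.6
ee_pos: [553.7, 355.8, 74.9]
ee_rot: [-90.3, -1.5, -84.8]
force: [-0.0, -0.7, -4.9]
gripper_width: 17.8
[554.05265874 356.22133743  75.66984152] [-90.1951816   -1.44336698 -84.7775068 ] [ 0.55863715 -0.06155133 -5.38165088] [ 0.28584752 -0.09869107 -0.01653657]
```

View pics/ts25.png

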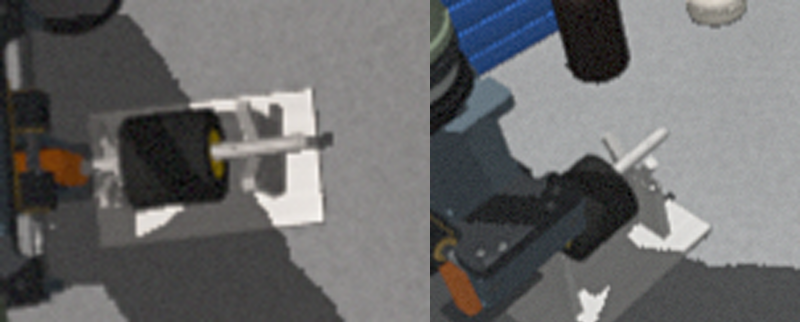

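```bash
python3 -m handwheel '[[0,[0.5,1,0],[0,0,0.3]],[0,[0.5,1,0],[0,0,0.3]],[0,[0.4,1,0],[0,0,0.3]],[0,[0,1,0],[0,0,0.2]],[0,[0,1,0],[0,0,0]],[0,[0,0.8,0],[0,0,0]],[0,[0,0.5,0],[0,0,0]],[0,[0,0,0],[0,0,0]],[0,[0,0,0],[0,0,0]],[0,[0,0,0],[0,0,0]]]' 60
python3 - <<'E'
from h import *
s=env.state();print(s['ee_pos'],s['ee_rot'],s['force'],s['torque'])
E
```

```text
time_s: 32.53
ee_pos: [554.3, 355.0, 69.7]
ee_rot: [-90.2, -0.3, -84.8]
force: [-0.6, -0.0, -5.8]
gripper_width: 17.5
[554.2777169  354.99864037  69.74327813] [-90.16187786  -0.3240973  -84.76970828] [-0.5734958  -0.04123778 -5.78979688] [ 0.27789755 -0.11210767 -0.03729438]
```

```bash
python3 -m handwheel '[[0,[0,0.4,0],[0,0,0]],[0,[0,0.4,0],[0,0,0]],[0,[0,0.4,0],[0,0,0]],[0,[0,0.3,0],[0,0,0]],[0,[0,0,0],[0,0,0]],[0,[0,0,0],[0,0,0]],[0,[0,0,0],[0,0,0]],[0,[0,0,0],[0,0,0]],[0,[0,0,0],[0,0,0]],[0,[0,0,0],[0,0,0]]]' 60
python3 - <<'E'
from h import *
s=env.state();print(s['ee_pos'],s['ee_rot'],s['force'],s['torque'])
snap('top','t26.png',(110,170,230,260),6); snap('side','s26.png',(120,200,260,340),4);
a=cv2.imread('pics/t26.png');b=cv2.imread('pics/s26.png');cv2.imwrite('pics/ts26.png',np.hstack([cv2.resize(a,(430,322)),cv2.resize(b,(370,370))[:322]]))
E
```

```text
time_s: 33.37
ee_pos: [554.3, 355.0, 68.6]
ee_rot: [-90.1, -0.3, -84.8]
force: [-1.3, 0.5, 0.3]
gripper_width: 17.8
[554.32166821 354.95523555  68.58013915] [-90.14651328  -0.31866309 -84.77340083] [-1.33554678  0.54925155  0.33935685] [ 0.0289479   0.09957134 -0.06265972]
```

View pics/ts26.png

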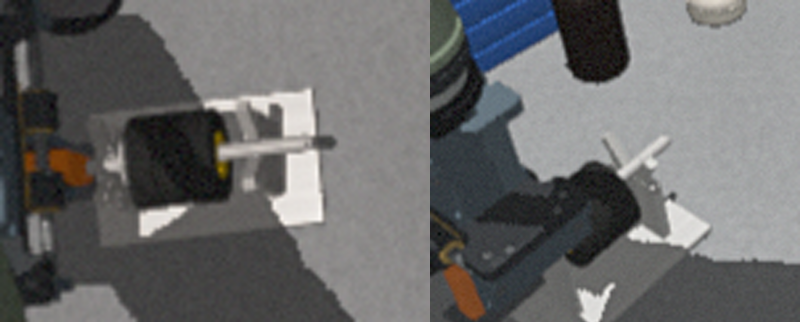

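```bash
python3 -m handwheel '[[0.25,[0,0,0],[0,0,0]],[0.3,[0,0,0],[0,0,0]],[0.4,[0,0,0],[0,0,0]],[0.5,[0,0,0],[0,0,0]],[0.6,[0,0,0],[0,0,0]],[0.6,[0,0,0],[0,0,0]],[0.6,[0,0,0],[0,0,0]],[0.6,[0,0,0],[0,0,0]],[0.6,[0,0,0],[0,0,0]],[0.6,[0,0,0],[0,0,0]]]' 10
python3 - <<'E'
from h import *
s=env.state();print(s['ee_pos'],s['force'])
snap('top','t27.png',(110,170,230,260),6); snap('side','s27.png',(120,200,260,340),4);
a=cv2.imread('pics/t27.png');b=cv2.imread('pics/s27.png');cv2.imwrite('pics/ts27.png',np.hstack([cv2.resize(a,(430,322)),cv2.resize(b,(370,370))[:322]]))
snap('wrist','w27.png')
E
```

```text
time_s: 34.3
ee_pos: [554.3, 354.9, 68.2]
ee_rot: [-90.2, -0.3, -84.8]
force: [0.1, 0.3, -0.7]
gripper_width: 54.8
[554.25383288 354.88925279  68.22600574] [ 0.0868088   0.26975303 -0.66060592]
```

View pics/ts27.png

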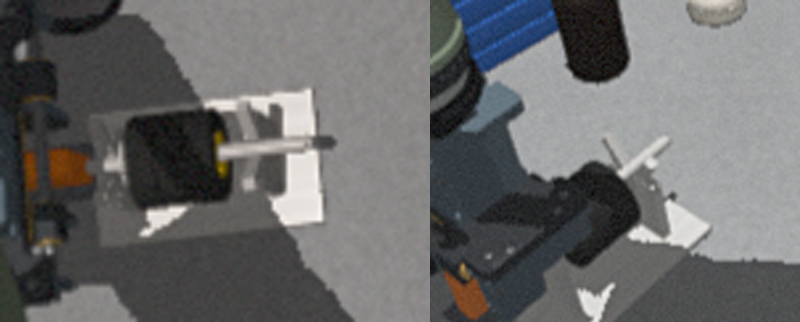

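View pics/w27.png

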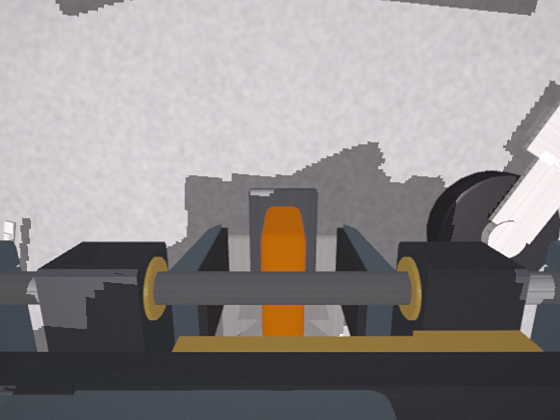

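```bash
python3 -m handwheel '[[0.6,[0,-4,0],[0,0,0]],[0.6,[0,-8,0],[0,0,0]],[0.6,[0,-12,0],[0,0,0]],[0.6,[0,-18,0],[0,0,0]],[0.6,[0,-22,0],[0,0,0]],[0.6,[0,-25,0],[0,0,0]],[0.6,[0,-25,0],[0,0,0]],[0.6,[0,-20,0],[0,0,0]],[0.6,[0,-10,0],[0,0,0]],[0.6,[0,0,0],[0,0,0]]]' && python3 -m handwheel '[[0.6,[0,0,-15],[0,0,0]],[0.6,[0,0,-30],[0,0,0]],[0.6,[0,0,-35],[0,0,0]],[0.6,[0,0,-35],[0,0,0]],[0.6,[0,0,-35],[0,0,0]],[0.6,[0,0,-25],[0,0,0]],[0.6,[0,0,-10],[0,0,0]],[0.6,[0,0,0],[0,0,0]],[0.6,[0,0,0],[0,0,0]],[0.6,[0,0,0],[0,0,0]]]'
python3 - <<'E'
from h import *
s=env.state();print(s['ee_pos'],s['force'])
snap('top','t28.png'); snap('side','s28.png',(100,180,260,340),5);
E
```

```text
time_s: 35.28
ee_pos: [555.9, 356.5, 216.2]
ee_rot: [-89.8, -0.1, -84.8]
force: [0.5, -0.1, 0.1]
gripper_width: 55.1
time_s: 36.12
ee_pos: [371.7, 339.2, 212.5]
ee_rot: [-90.1, -0.3, -84.8]
force: [0.5, -0.8, -0.7]
gripper_width: 54.7
[371.67152233 339.22255354 212.4829169 ] [ 0.47039679 -0.83662143 -0.72938157]
```

View pics/t28.png

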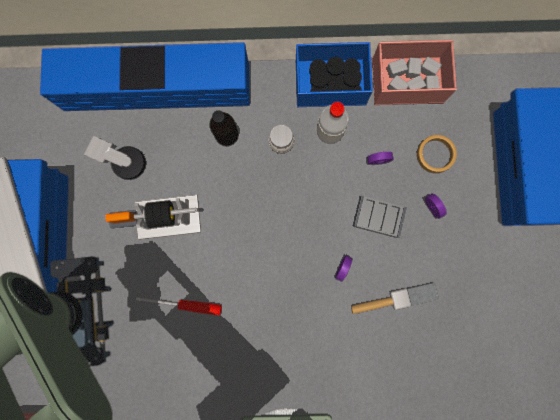

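View pics/s28.png

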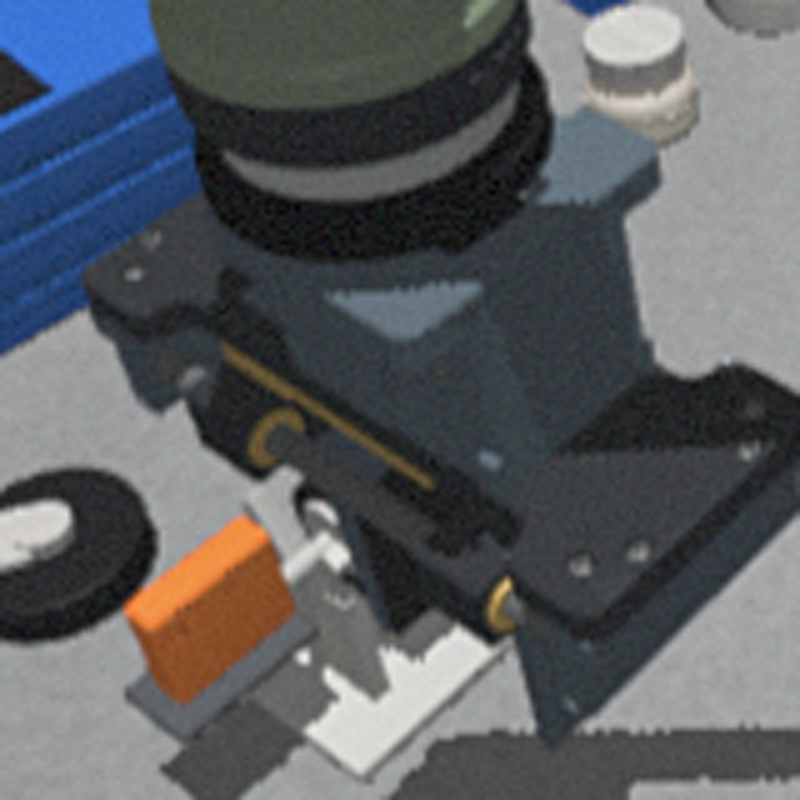

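```bash
python3 -m handwheel '[[0.6,[15,0,-5],[0,0,0]],[0.6,[30,0,-5],[0,0,0]],[0.6,[38,0,0],[0,0,0]],[0.6,[38,0,0],[0,0,0]],[0.6,[38,0,0],[0,0,0]],[0.6,[38,0,0],[0,0,0]],[0.6,[38,0,0],[0,0,0]],[0.6,[25,0,0],[0,0,0]],[0.6,[10,0,0],[0,0,0]],[0.6,[0,0,0],[0,0,0]]]'
python3 - <<'E'
from h import *
_,a=snap('top','t29.png',(90,170,220,260),6); _,b=snap('side','s29.png',(100,200,260,340),5);
o=cv2.imread('pics/top0.png').astype(int);cv2.imwrite('pics/dtop.png',np.clip(abs(a.astype(int)-o)*3,0,255).astype('uint8'))
E
```

```text
time_s: 37.05
ee_pos: [385.9, 66.8, 214.3]
ee_rot: [-90.2, -0.4, -85.0]
force: [-0.5, 0.1, -0.3]
gripper_width: 54.8
```

View pics/t29.png

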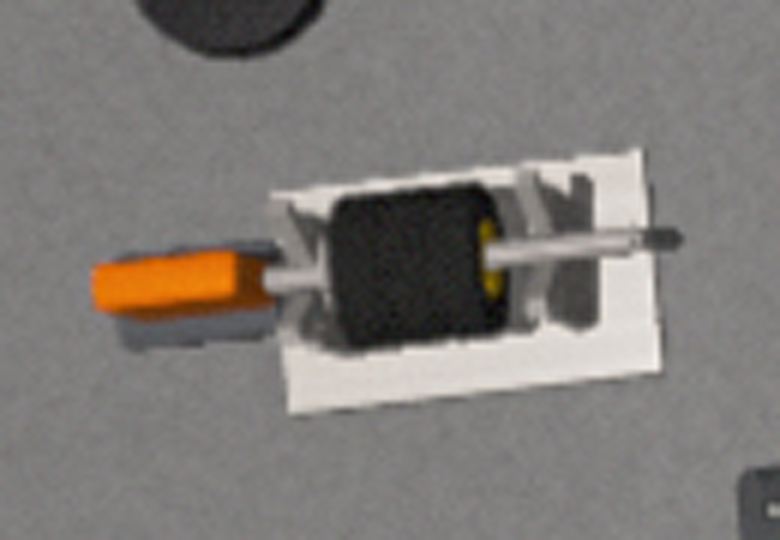

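View pics/s29.png

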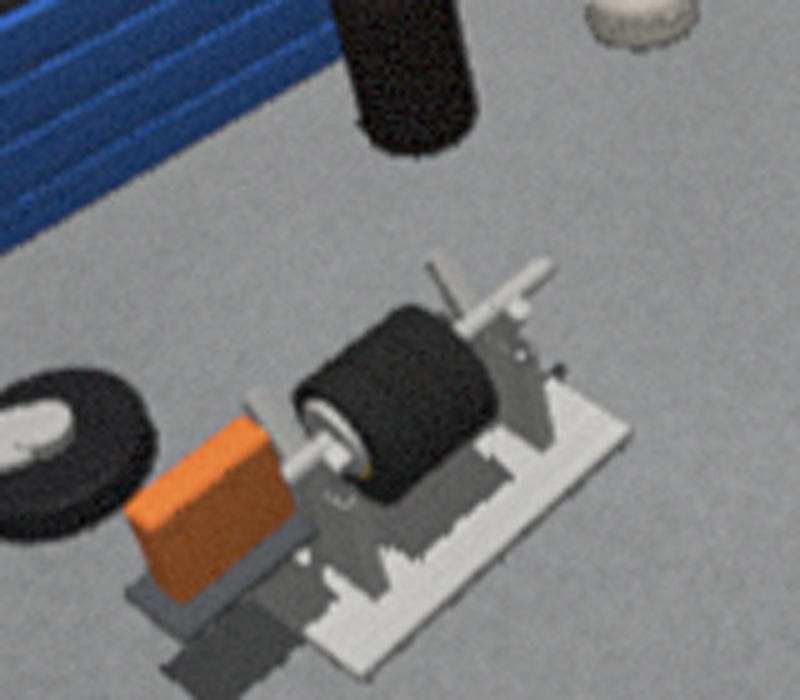

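View pics/dtop.png

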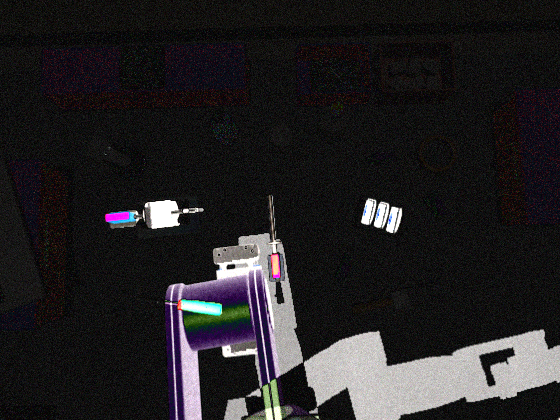

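The pin lies in both notches with the grip up, and all three wheels sit against the shoulder between the posts. In the before/after difference only the pin, the wheels and the arm have changed.

```bash
python3 -c "
from workcell import env
print(env.job_done(), env.state()['time_s'])"
```

```text
the job is handed in; nothing more can be done
the job is handed in; nothing more can be done
```

The job is done and handed in at about 37 s of the 72 s limit. The loaded pin lies grip up in the drying stand, with all three wheels hanging between the posts.

- **Threading:** I found each off-centre bore with the wrist camera before picking up the pin. The rod then went through all three wheels from the rack's left end, shifted sideways and in height between wheels. Read at the end of each move, the push along the rod stayed under about 2 N. The 1.9 N peak came at the third wheel, when the middle wheel was dragged a few mm along its slot; it slid back when I lowered the rod slightly.
- **Lift and placing:** All three wheels came out together. With the tip raised about 27 degrees they ran back to the shoulder. I then laid the pin in both notches, saw the measured weight drop to about zero, and let go.
- **Last checks:** After the arm backed off, the top and side pictures showed the neck in the rear notch, the front of the rod in the other, and the wheels against the shoulder. Compared with the first top picture, the rack and the loose things in view had not moved. The arm hid the screwdriver in that comparison, but an earlier top picture showed it in its place.
- **Disagreement:** The fixed cameras differed from the wrist-based positions by about 2 to 5 mm. I threaded on the wrist camera's positions and used the fixed cameras only for before/after comparison there. I placed the stand from the fixed cameras, which was close enough for the wide notches.

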